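# Lock the depth stop of a vial-crimping press

## Task

The depth stop of the hand vial-crimping press is set but not locked: slide the big loose open-end wrench onto the thin lower nut of the stop, its handle between the two bolt heads at the left end of the base so that the nut cannot turn, and leave it there while you screw the tall jam nut above it clockwise, tight against the lower nut. Then slide the wrench off, lay it flat on the bench clear of the press, and swing the raised press arm all the way down onto the stop. The lower nut must keep its setting, and the two vials standing beside the press must stay upright where they are.

Things in the scene. Friction and masses are not known exactly. Their poses are not given: they have to be found in the camera images.
- press: Hand press bolted to the bench. Origin on the axis of its stop stud at bench level; x points back to the pivot, y to the robot's left, z up. Grey T-shaped base 12 mm thick: cross-bar x -36..36, y -144..144 mm, rear stem x 36..172, y -45..45. Stud top 52 mm, vial nest at x 67 up to 26 mm, pivot cheeks x 114..150, y -22..22 up to 97 mm above the bench.
- wrench_seat (a point): Fixed on the press, on the stud axis, 15.5 mm above the bench, axes of the press: where the centre of the wrench's jaw is when the wrench lies flat on the base round the lower nut. The wrench's x axis then points along the press's -y, its handle lying over the left (+y) end of the base.
- left_bolts (a point): On the base's top, midway between the two bolt heads at its left end, 124 mm to the +y side of the stud; axes of the press. The heads stand 22 mm to the +x and -x side of this point; each is 16 mm across, 12 mm tall, on a 23 mm washer. The wrench's shaft lies between them; sliding it on takes only 30 to 38 mm, so fingers on wrench_grip stay clear of them.
- stop_nut_mid (a point): Centre of the thin lower (stop) nut: hexagon 24 mm across flats, from 14 to 24 mm above the bench. Its x axis is square to one pair of flats and turns with the nut; at the start these flats lie within 0.08 rad of the press's y axis, so the wrench slides on from the +y side, a corner of the nut entering the jaw first.
- stop_nut (a joint): Turn of the lower nut from its setting, rad, clockwise seen from above positive; -0.08 to 0.03 at the start. Unless held it turns along with the jam nut once that touches it (its own drag is about 0.05 N m).
- jam_nut_mid (a point): Centre of the tall jam nut above the lower one: hexagon 24 mm across flats, from 25 to 45 mm above the bench, x axis square to one pair of flats. Grip two opposite flats from above with the fingertips kept above 26 mm, so that they do not catch the lower nut, and turn about the vertical. The stud stands 7.5 mm out of its top.
- jam_nut (a joint): Running turn of the jam nut relative to the lower nut, rad: -0.95 to -0.35 at the start (loose, 0.03 N m), grows as it is turned clockwise seen from above, 0 when it touches the lower nut. Its tenths of a mm of travel along the thread are not shown.
- jam_squeeze (a joint): Tightening of the jam nut past touching the lower nut, rad: 0 until then, takes 0.12 N m plus 0.4 N m per rad, up to 0.35 at most, and up to about 0.25 of it stays when let go. It grows only while the lower nut is held. More than 0.10 counts as tight.
- wrench_grip (a point): The big loose steel wrench, 164 mm long, 7 mm thick; it starts flat on the bench to the left of the press (the two small double-ended wrenches are not needed). This point is half-way up on the shaft, near the centre of mass: grip here across the 15 mm wide shaft. x points to the jaw. The shaft ends 100 mm behind; the head begins 25 mm ahead.
- wrench_jaw (a point): Centre of the wrench's jaw, 52 mm ahead of wrench_grip, same axes. Head 49 mm wide, opening 25.5 mm wide, tips 11 mm ahead of this point, V-shaped bottom 15 mm behind it. On the nut the wrench can turn about 0.1 rad either way before the flats bear; then the shaft, with about 6 mm on each side, comes against a bolt head and stops.
- press_arm (a joint): Swing of the press arm, rad: 0 down on the stop (level), 1.80 to 1.90 at the start (raised, leaning back past upright). It stays where it is left (0.35 N m); 0.25 kg.
- press_pivot (a point): Pivot of the arm, 132 mm behind the stud axis and 82 mm above the bench; axes of the press. The arm swings about the press's y axis.
- lever_grip (a point): Middle of the arm's black grip, 20 mm thick and 55 mm long, 190 mm from the pivot; x axis along the arm to the pivot. About 0.26 m above the bench when raised; when down 82 mm up and 58 mm in front of the stud. Push it over from behind, then down. Two steel parts stick out of the arm's inner side, 65 and 132 mm from the pivot, 37 mm off its centre line.
- vial_a: Standing glass vial, 23 mm in diameter, 77 mm tall, on the bench right of the press's rear stem; origin at the middle of its foot.
- vial_b: A second such vial, next to the first; origin at the middle of its foot.
Not all that is in view belongs to the job. What is shaped like the vial_a but turquoise is not meant.

How it is judged (in metres and radians):
On the way, in this order (a step that is already met when the one before it is completed fails the run):
1. the wrench lies on the base with its jaw round the lower nut and its handle between the bolt heads, the jam nut not tightened yet (horizontal distance between wrench_jaw and stop_nut_mid below 0.007 m and z of wrench_jaw in the frame of press below 0.02 m and y of wrench_grip in the frame of press above 0.045 m and value of joint jam_squeeze below 0.05 rad and angle between the x axis of wrench_grip and the y axis of press, either way round below 0.25 rad), for 0.2 s.
2. the jam nut is tight on the lower nut, which the wrench still holds (value of joint jam_squeeze above 0.1 rad and value of joint jam_nut above -0.05 rad and horizontal distance between wrench_jaw and stop_nut_mid below 0.01 m), for 0.1 s.
3. the wrench is off the nut and lies flat on the bench (height (world z) of each of wrench_grip, wrench_jaw below 0.008 m and horizontal distance between wrench_jaw and stop_nut_mid above 0.05 m), for 0.1 s.
At the end, for the whole second after the job is handed in: Jam nut tightened at least 0.10 rad past touching the lower nut and still so; lower nut within 0.45 rad (about 25 degrees, under 0.15 mm on the thread) of its setting; press arm down within 0.06 rad; wrench lying flat and still on the bench itself, off the press; both vials upright (value of joint jam_squeeze above 0.1 rad and value of joint jam_nut above -0.05 rad and value of joint stop_nut between -0.45 and 0.45 rad and value of joint press_arm below 0.06 rad and height (world z) of each of wrench_grip, wrench_jaw below 0.008 m and angle between wrench_grip's own z axis and vertical below 0.1 rad and angle between each of vial_a, vial_b's own z axis and vertical below 0.2 rad).
It fails at once if a vial beside the press is knocked over or shoved more than 3 cm (angle between any of vial_a, vial_b's own z axis and vertical above 0.6 rad or distance of any of vial_a, vial_b from where it was at the start of the episode above 0.03 m).
It also fails if it takes over 72 s, if anything falls off the work surface, if the arm or the gripper's body presses on something with over 40 N, if the wrist force passes 120 N, or if a joint passes its speed limit or range.

## Robot

A 7-joint arm with a two-finger parallel gripper is mounted at the origin on a cart in front of the work surface, level with it; the furniture and walls round the work are solid. World frame = base frame: x ahead of the robot, y to its left, z up, the work surface at z = 0. Lengths are in mm, angles in rad, forces in N, time in s.
With the tool pointing down it reaches from about 425 to 950 mm from the base axis. Payload 16.7 kg.
Tool frame: the origin (TCP) lies midway between the tips of the shut fingers; the grasp point (between the pads) lies 19 mm behind it; x points along the fingers, y is the direction in which the jaws open and shut, and the axes are right-handed (so a half turn about x gives the same grasp; the last joint's range is limited). The gripper opens to 94 mm and grips with 3 to 60 N. Pads are 16 mm wide; open, the fingers measure 119 mm over their backs; the gripper's body (75 mm by 177 mm) begins 78 mm behind the grasp point.
Start: joints at [-1.276, 0.426, 0.074, 1.606, -0.034, 1.111, -0.067], TCP at [289.826, 609.57, 205.467] pointing down, gripper open.
Joint ranges: [-2.85, 2.85], [-0.5, 2.14], [-1.23, 1.37], [0.21, 2.46], [-1.02, 4.16], [0.16, 2.05], [-2.73, 2.73]. Speed limits (rad/s): [1.89, 1.89, 2.39, 2.39, 3.01, 3.01, 3.01].

## Interface

Orientations are given as [roll, pitch, yaw] about the fixed x, y, z axes, in that order (R = Rz(yaw) Ry(pitch) Rx(roll)).
In Python, from plant import state, cams, arm gives the robot as it stands.
- The arm moves only by the tool apply_moves, never from a script. Its argument "plan" is a list of rows, each an object with "linear": the shift along the tool's x, y, z in m, a list of three; "angular": the turn, a rotation vector about the tool's x, y, z in rad, a list of three; "grip": the closure in counts, from 0 (fully open) to 255 (shut). A call has 1 to 20 rows; each row is the pose to reach, as a shift and turn from the pose commanded when the call began, along the tool's axes at that moment; what a row does not reach only later rows make up. A row lasts 1/8 s, in which the tool goes at most 62.5 mm and 10.7 degrees, less where a joint would pass 70% of its speed; a pose out of reach is approached as far as the arm can. A call with a gripper value outside its range is refused whole. The fingers move at their own pace and stop on an object; "squeeze" is the grip in N (left out, the last holds). Time passes only in rows, so rows that repeat a pose let the fingers close. It gives the time, the measured TCP pose, the force and the opening at its end, in the units of the state.
- state(): the state, without advancing time (a new reading comes with each control period).
- cams.get_image(name): name is "side" or "top" or "wrist"; returns the picture (384x512x3 uint8, blue, green, red); there is no depth.
- cams.camera_info(name): a dict with "camera_matrix" (3x3 intrinsics, pixels), "R" (3x3) and "t" (3): a world point X has camera coordinates R X + t. Camera axes: x right, y down, z forward; pixel columns grow to the right and rows downward; lengths in mm; the calibration is good to about 2 mm. A picture is of the moment at which its call begins: read the wrist's pose just before it. camera_info takes no time and is no camera call; for the wrist camera it gives the pose at the moment of the call.
- arm.close_job(): hands the job in, once; it reports no verdict.
The state is a dict: "time_s": time; "qpos": joint angles; "joint_vel": joint speeds; "joint_efforts": joint torques, N m; "ee_pos": TCP position; "ee_rot": TCP orientation; "force": force on the tool from outside, world axes, zero at the start; "moment": the same for the moment, N m; "gripper_width": finger opening in mm.
Only numpy, scipy, OpenCV 4.12 (cv2) and the standard library are available. Lean on these libraries where they do the work, as an engineer would, in place of code of your own. Each camera call takes 0.05 s, during which the arm holds its last target.

## Working session

There is one attempt and no reset: what is moved stays moved. The work goes in short steps, Python scripts to look and compute and a tool call to move; the robot and the scene stay as the last step left them, time stands still between calls to the robot, and variables do not carry over. Pictures are saved under pics/ and viewed, and the job is handed in when it is done.

Besides the shell and the picture viewer there is one more tool, called after "Emit:" as name(argument=value, ...), one argument or row to a line, values as JSON. apply_moves: Moves the arm, as the interface text tells. Its arguments: {"type":"object","properties":{"plan":{"type":"array","items":{"type":"object","properties":{"linear":{"type":"array","items":{"type":"number"}},"angular":{"type":"array","items":{"type":"number"}},"grip":{"type":"number"}}}},"squeeze":{"type":"number"}},"required":["plan"]}

```bash
ls; mkdir -p pics; cat > h.py <<'E'
import numpy as np, cv2
from plant import state, cams, arm
from scipy.spatial.transform import Rotation as Rn
def info(n):
    c=cams.camera_info(n); return np.array(c["camera_matrix"],float),np.array(c["R"],float),np.array(c["t"],float).ravel()
def ray(n,px,c=None):
    K,R,t=c or info(n); d=R.T@np.linalg.solve(K,np.array([px[0],px[1],1.0])); return -R.T@t,d/np.linalg.norm(d)
def onz(n,px,z,c=None):
    o,d=ray(n,px,c); return o+d*(z-o[2])/d[2]
def tri(rs):
    A=0;b=0
    for o,d in rs:
        P=np.eye(3)-np.outer(d,d); A=A+P;b=b+P@o
    X=np.linalg.solve(A,b); return X,[np.linalg.norm((np.eye(3)-np.outer(d,d))@(X-o)) for o,d in rs]
def proj(n,X,c=None):
    K,R,t=c or info(n); p=K@(R@np.array(X,float)+t); return p[:2]/p[2]
E
python3 - <<'E'
from h import *
print(state())
for n in ("side","top","wrist"):
    print(n,[np.round(a,2).tolist() for a in info(n)], )
    cv2.imwrite(f"pics/{n}0.png",cams.get_image(n))
E
```

```text
pics
{'time_s': 0.0, 'qpos': array([-1.27651927,  0.42673119,  0.07380147,  1.60657104, -0.03411381,
        1.11078559, -0.06710305]), 'joint_vel': array([ 0.00097651, -0.00035915, -0.00113704, -0.0010529 , -0.00052193,
       -0.00040051,  0.00011054]), 'joint_efforts': array([ 7.50388449e-05, -9.35828161e+01,  3.66668053e+00, -4.54181314e+01,
       -4.87804203e-02,  2.02202657e-02,  4.90604157e-05]), 'ee_pos': array([289.62829897, 609.24395853, 204.79053959]), 'ee_rot': array([-1.52341918,  1.56955866, -1.96719098]), 'force': array([ 0.28198123,  0.70660718, -0.5000722 ]), 'moment': array([0.0031892 , 0.00882703, 0.00351467]), 'gripper_width': 93.87146585003816}
side [[[445.16, 0.0, 256.2], [0.0, 445.16, 188.25], [0.0, 0.0, 1.0]], [[0.95, -0.31, 0.01], [-0.2, -0.61, -0.76], [0.25, 0.72, -0.64]], [-523.44, 216.03, 800.33]]
top [[[378.25, 0.0, 252.79], [0.0, 378.25, 188.78], [0.0, 0.0, 1.0]], [[-0.03, -1.0, -0.0], [-1.0, 0.03, -0.09], [0.09, 0.0, -1.0]], [79.54, 588.39, 961.28]]
wrist [[[319.68, 0.0, 256.21], [0.0, 319.68, 193.68], [0.0, 0.0, 1.0]], [[0.43, 0.9, -0.0], [0.87, -0.42, 0.25], [0.22, -0.11, -0.97]], [-674.42, -25.38, 389.95]]
```

View pics/side0.png

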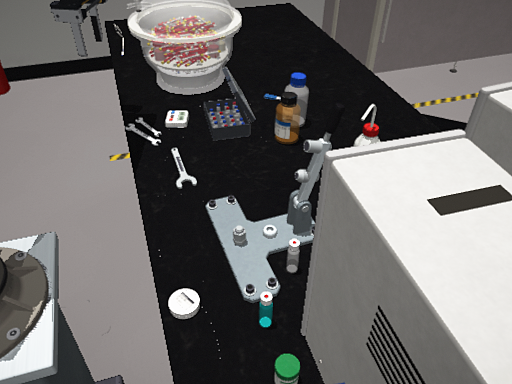

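View pics/top0.png

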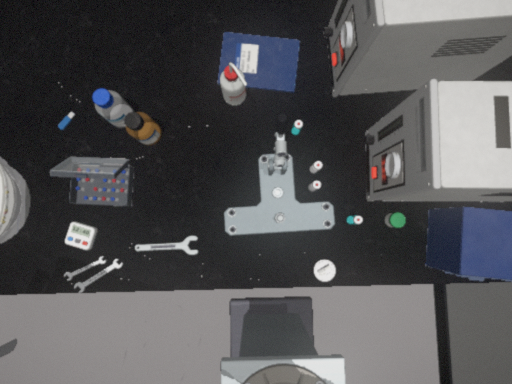

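View pics/wrist0.png

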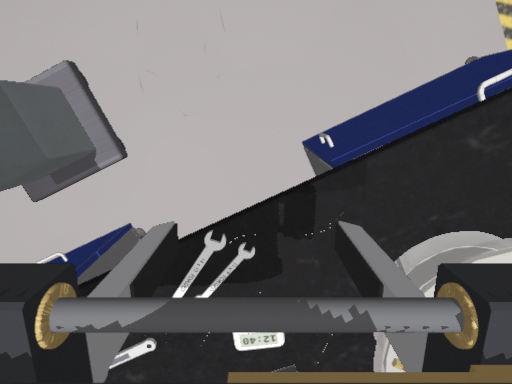

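```bash
python3 - <<'E'
from h import *
t=cv2.imread("pics/top0.png"); s=cv2.imread("pics/side0.png")
cv2.imwrite("pics/topc.png",cv2.resize(t[120:270,125:345],None,fx=3.6,fy=3.6,interpolation=cv2.INTER_CUBIC))
cv2.imwrite("pics/sidec.png",cv2.resize(s[125:310,150:350],None,fx=3.2,fy=3.2,interpolation=cv2.INTER_CUBIC))
for p in [(138,247),(197,246),(225,222),(334,216),(279,217)]: print(p,onz("top",p,0).round(1))
E
```

```text
(138, 247) [445.8 371.6   0. ]
(197, 246) [444.5 215.7   0. ]
(225, 222) [505.8 140.5   0. ]
(334, 216) [ 514.3 -149.4    0. ]
(279, 217) [515.4  -3.2   0. ]
```

View pics/topc.png

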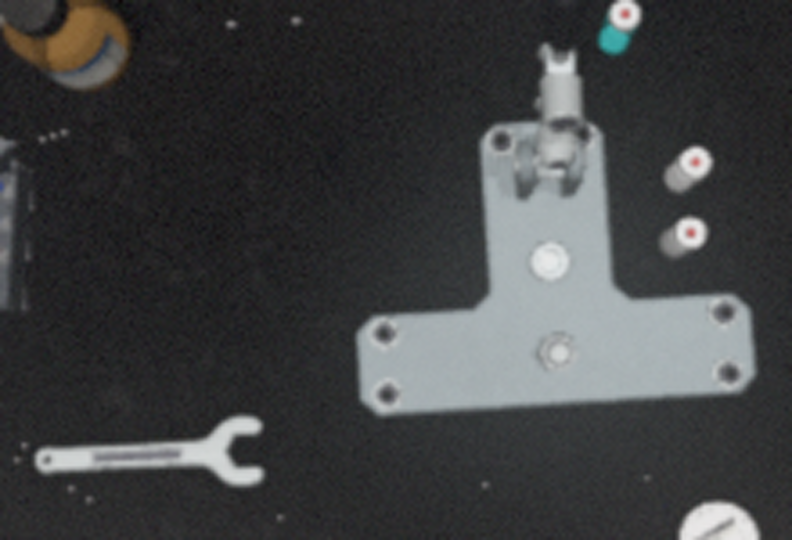

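View pics/sidec.png

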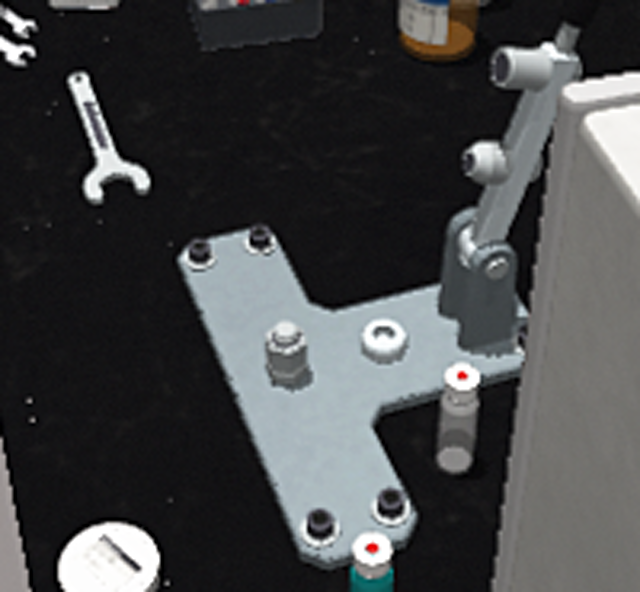

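```bash
python3 - <<'E'
from h import *
t=cv2.imread("pics/top0.png"); g=cv2.cvtColor(t,cv2.COLOR_BGR2GRAY)
# bolts: dark centroid weights within the base
Bs=[]
for u,v in [(385,333),(387,394),(724,312),(729,373)]:
    x,y=125+u/3.6-.36,120+v/3.6-.36
    xi,yi=int(round(x)),int(round(y)); w=np.clip(150-g[yi-4:yi+5,xi-4:xi+5].astype(float),0,None)
    yy,xx=np.mgrid[yi-4:yi+5,xi-4:xi+5]; c=((w*xx).sum()/w.sum(),(w*yy).sum()/w.sum())
    P=onz("top",c,18); Bs.append(P); print(np.round(c,2),P.round(1))
Bs=np.array(Bs); print("stud",Bs.mean(0)); d=Bs[:2].mean(0)-Bs[2:].mean(0); print("press y len",np.linalg.norm(d),"yaw",np.degrees(np.arctan2(-d[0],d[1])))
# wrench
m=(g>120).astype(np.uint8); n,l,s,c=cv2.connectedComponentsWithStats(m)
k=l[246,160] or l[244,150]
for j in range(1,n):
    if s[j][4]>15: print(j,s[j],c[j].round(1))
E
```

```text
[231.27 212.11] [531.1 122.3  18. ]
[232.07 229.27] [486.5 121.1  18. ]
[326.34 205.82] [ 541.2 -126.7   18. ]
[327.34 223.32] [ 495.6 -127.4   18. ]
stud [513.57804358  -2.70101232  18.        ]
press y len 248.9576357458853 yaw 2.2103822823814148
1 [ 374    0  138   27 3026] [437.9  10.7]
3 [341  21  12  27 249] [346.8  34.3]
5 [220  43  39  52 986] [241.4  67.9]
6 [333  54   3   8  17] [333.9  57.7]
7 [ 429   78   83  113 8180] [468.1 135.3]
11 [111  92   8   5  19] [114.6  94.3]
14 [110 104  21  15 195] [118.4 110.7]
16 [ 96 106   8  10  32] [ 99.5 110.2]
17 [ 68 112   6   7  29] [ 70.5 114.6]
18 [292 120  11  14  97] [296.9 126.1]
19 [ 224  133  111  102 4636] [278.  202.6]
21 [392 152   9  26 176] [396.2 164.6]
22 [385 154   6  22  93] [387.5 165. ]
24 [ 78 159  14   4  33] [ 84.9 160.8]
25 [ 96 158  29   7 133] [111.8 161.3]
28 [310 161  13  12 103] [315.9 166.3]
30 [   0  164   25   79 1255] [  9.9 201.8]
31 [ 74 164  41  11 236] [ 94.9 169. ]
33 [373 168   3   9  27] [374. 172.]
46 [309 180  12  11  87] [315.  185.1]
68 [391 214  14  13 120] [397.1 219.9]
69 [347 216  16   8 102] [355.  219.5]
70 [ 65 222  31  28 633] [ 79.8 235.5]
71 [135 236  63  19 468] [169.5 245.9]
72 [ 64 256  42  24 163] [ 85.8 267.2]
73 [    0   259   439   125 34997] [213.2 336. ]
74 [314 259  22  23 402] [324.3 270.1]
```

```bash
python3 - <<'E'
from h import *
t=cv2.imread("pics/top0.png"); g=cv2.cvtColor(t,cv2.COLOR_BGR2GRAY).astype(float)
# shaft midline: column-wise weighted centroid
pts=[]
for x in range(140,182):
    w=np.clip(g[236:257,x]-70,0,None); 
    pts.append(onz("top",(x,(w*np.arange(236,257)).sum()/w.sum()),5)[:2])
pts=np.array(pts); p=np.polyfit(pts[:,1],pts[:,0],1); print("x=a*y+b",p,"resid",np.std(pts[:,0]-np.polyval(p,pts[:,1])))
print("tail,tips y:",onz("top",(134.7,247),5),onz("top",(197.7,238.5),5),onz("top",(197.7,252),5))
for r in range(234,258,2): print(r,g[r,130:202:2].astype(int))
E
```

```text
x=a*y+b [-2.27177251e-02  4.53565806e+02] resid 0.23352385397979167
tail,tips y: [446.34675492 378.77737898   5.        ] [464.32712486 212.84067317   5.        ] [429.15211217 213.29803956   5.        ]
234 [39 37 37 40 41 36 40 42 39 35 40 41 44 34 39 46 37 40 38 42 41 36 41 43
 39 39 37 40 36 37 44 49 44 37 44 45]
236 [ 43  42  39  40  34  37  39  42  43  38  37  42  35  41  43  38  41  40
  39  40  41  36  43  41  40  42  38  42  54 121 179 187 180 120  42  42]
238 [ 40  37  31  41  40  38  38  43  39  40  35  40  40  39  35  40  39  40
  41  38  42  34  36  35  40  39  35  59 177 206 209 209 209 192  57  40]
240 [ 44  40  43  42  43  40  42  37  40  38  39  39  38  37  41  40  41  44
  40  41  44  32  36  47  38  39  55 169 206 205 155 143 139 101  38  37]
242 [ 46  46  39  42  37  41  41  39  38  44  43  42  39  43  46  48  48  55
  65  69  75  79  90 101 109 140 185 207 209 178  55  42  41  42  40  39]
244 [ 46  61  37  97 130 118 120 126 145 154 163 166 173 174 183 183 184 175
 173 177 168 168 176 202 206 208 209 210 206 114  43  44  38  41  43  38]
246 [ 41  38  83 192 166 205 207 207 207 209 185 141 135 131 131 120 124 124
 123 126 124 125 136 205 212 213 214 214 210 128  41  43  43  41  41  43]
248 [ 61  38  85 177 142 205 208 208 210 209 190 168 169 181 185 187 188 183
 181 185 181 161 170 181 176 182 200 209 209 186  77  42  49  39  41  43]
250 [ 46  40  46 145 171 154 153 143 143 134 117 115  85  91  80  74  74  67
  63  65  60  57  54  53  51  50  72 159 208 208 189 183 189 183  74  40]
252 [ 41  42  41  43  52  40  44  43  43  41  42  45  44  44  40  45  42  43
  43  43  36  49  44  42  39  42  42  53 155 206 211 212 211 201  81  40]
254 [ 38  41  40  46  43  42  44  56  44  41  47  41  43  43  46  40  45  39
  41  42  42  44  40  44  44  41  41  40  47 105 149 154 141  91  45  41]
256 [40 45 43 45 41 39 45 78 50 42 41 42 48 43 45 38 44 47 42 42 42 39 40 48
 48 47 51 43 42 42 40 46 46 43 40 43]
```

```bash
cat >> h.py <<'E'
import json,os
def cmd():
    if os.path.exists("cmd.json"):
        c=json.load(open("cmd.json")); return np.array(c["p"]),np.array(c["R"])
    s=state(); return np.array([289.826,609.57,205.467]),Rn.from_euler("xyz",s["ee_rot"]).as_matrix()
def setcmd(p,R): json.dump({"p":list(map(float,p)),"R":np.array(R).tolist()},open("cmd.json","w"))
def after(lin,ang):   # call after a move whose last row was lin(m), ang
    p,R=cmd(); setcmd(p+R@np.array(lin)*1000, R@Rn.from_rotvec(ang).as_matrix())
def Rdown(a):  # tool x down, tool y at world yaw a
    y=np.array([np.cos(a),np.sin(a),0]); x=np.array([0,0,-1.]); return np.c_[x,y,np.cross(x,y)]
def goal(p,R):
    p0,R0=cmd(); return (R0.T@(np.array(p)-p0)/1000).round(4),Rn.from_matrix(R0.T@R).as_rotvec().round(4)
def show():
    s=state(); R=Rn.from_euler("xyz",s["ee_rot"]).as_matrix(); p0,R0=cmd()
    print("t",round(s["time_s"],2),"pos",s["ee_pos"].round(1),"cmd",p0.round(1),"x",R[:,0].round(3),"yawy",round(float(np.arctan2(R[1,1],R[0,1])),4),"err",(np.degrees(Rn.from_matrix(R0.T@R).as_rotvec())).round(2),"q",s["qpos"].round(2),"F",s["force"].round(1),"M",s["moment"].round(2),"w",round(s["gripper_width"],1))
E
python3 - <<'E'
from h import *
show(); s=state(); R=Rn.from_euler("xyz",s["ee_rot"]).as_matrix(); print(R.round(3))
K,Rc,t=info("wrist"); print("cam in tool",R.T@(-Rc.T@t-s["ee_pos"]), (R.T@Rc.T).round(3))
for a in (np.arctan2(.0227,1),np.arctan2(.0227,1)+np.pi): print(goal([447,277,150],Rdown(a)))
E
```

```text
t 0.15 pos [289.7 609.3 204.9] cmd [289.8 609.6 205.5] x [-0.    -0.001 -1.   ] yawy 1.127 err [0. 0. 0.] q [-1.28  0.43  0.07  1.61 -0.03  1.11 -0.07] F [-0.3 -0.9 -0.2] M [ 0.03 -0.   -0.01] w 94.2
[[-0.     0.429  0.903]
 [-0.001  0.903 -0.429]
 [-1.    -0.001  0.   ]]
cam in tool [-178.79935555   -0.18826828  -72.52932299] [[-0.001 -0.249  0.968]
 [ 1.    -0.     0.001]
 [ 0.     0.968  0.249]]
(array([ 0.0557, -0.2328,  0.2847]), array([1.1043e+00, 6.0000e-04, 8.0000e-04]))
(array([ 0.0557, -0.2328,  0.2847]), array([-2.0373e+00, -1.0000e-03,  7.0000e-04]))
```

Emit:
apply_moves(
  plan=[
    {"linear": [0.0557, -0.2328, 0.2847], "angular": [1.1043, 0, 0], "grip": 0},
    {"linear": [0.0557, -0.2328, 0.2847], "angular": [1.1043, 0, 0], "grip": 0},
    {"linear": [0.0557, -0.2328, 0.2847], "angular": [1.1043, 0, 0], "grip": 0},
    {"linear": [0.0557, -0.2328, 0.2847], "angular": [1.1043, 0, 0], "grip": 0},
    {"linear": [0.0557, -0.2328, 0.2847], "angular": [1.1043, 0, 0], "grip": 0},
    {"linear": [0.0557, -0.2328, 0.2847], "angular": [1.1043, 0, 0], "grip": 0},
    {"linear": [0.0557, -0.2328, 0.2847], "angular": [1.1043, 0, 0], "grip": 0},
    {"linear": [0.0557, -0.2328, 0.2847], "angular": [1.1043, 0, 0], "grip": 0},
    {"linear": [0.0557, -0.2328, 0.2847], "angular": [1.1043, 0, 0], "grip": 0},
    {"linear": [0.0557, -0.2328, 0.2847], "angular": [1.1043, 0, 0], "grip": 0},
  ],
)

```text
time_s: 1.4
ee_pos: [446.6, 278.0, 149.8]
ee_rot: [-2.538, 1.571, 2.199]
force: [0.3, -1.2, -0.4]
gripper_width: 93.9
```

```bash
python3 - <<'E'
from h import *
after([0.0557,-0.2328,0.2847],[1.1043,0,0]); show()
im=cams.get_image("wrist"); cv2.imwrite("pics/w1.png",im)
K,R,t=info("wrist"); np.savez("pics/w1.npz",K=K,R=R,t=t)
E
```

```text
t 1.4 pos [446.6 278.  149.8] cmd [ 64.1 319.2 149.8] x [-0.  0. -1.] yawy 0.0246 err [-63.27   0.     0.  ] q [-1.02  0.26  0.39  2.01 -0.13  0.89 -0.53] F [ 0.3 -1.2 -0.4] M [-0.08  0.04 -0.05] w 93.9
```

View pics/w1.png

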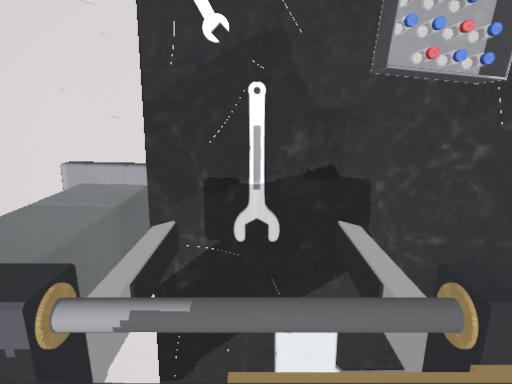

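```bash
python3 - <<'E'
from h import *
setcmd([447.,277.,150.],Rdown(np.arctan2(.0227,1))); show()
im=cv2.imread("pics/w1.png"); g=cv2.cvtColor(im,cv2.COLOR_BGR2GRAY)
m=((g>130)).astype(np.uint8); m[:, :150]=0
n,l,s,c=cv2.connectedComponentsWithStats(m); k=l[100,257]; print(s[k],c[k])
c=info("wrist")
yy,xx=np.where(l==k)
for y in range(82,245,6):
    q=xx[yy==y]; print(y,q.min(),q.max(),len(q),end=" | ")
def mid(y): q=xx[yy==y]; return (q.min()+q.max())/2
for z in (3.5,7):
  P=[onz("wrist",(mid(y),y),z,c) for y in range(100,200,5)]; P=np.array(P); f=np.polyfit(P[:,1],P[:,0],1); print("z",z,f,"yaw",np.arctan(-f[0]))
  print("tail",onz("wrist",(257,yy.min()),z,c).round(1),"tips",[onz("wrist",(u,yy.max()),z,c).round(1) for u in(240,273)])
  for y in range(195,215,1): pass
E
```

```text
t 1.45 pos [446.7 277.8 149.8] cmd [447. 277. 150.] x [-0.  0. -1.] yawy 0.0242 err [-0.09  0.   -0.  ] q [-1.02  0.26  0.4   2.01 -0.13  0.89 -0.53] F [-0.7  0.1  0.3] M [-0.07  0.07 -0.  ] w 94.0
[ 234   81   46  160 2812] [256.43172119 168.29338549]
82 252 261 10 | 88 248 265 14 | 94 249 264 16 | 100 249 264 16 | 106 249 264 16 | 112 249 264 16 | 118 249 264 16 | 124 249 264 16 | 130 249 264 16 | 136 249 264 16 | 142 249 264 16 | 148 250 264 15 | 154 249 264 16 | 160 249 264 16 | 166 249 264 16 | 172 249 263 15 | 178 249 263 15 | 184 249 263 15 | 190 249 263 15 | 196 249 264 16 | 202 249 264 16 | 208 246 267 22 | 214 240 273 34 | 220 236 277 34 | 226 234 278 22 | 232 234 278 22 | 238 236 277 18 | Traceback (most recent call last):
  File "<stdin>", line 9, in <module>
    return umr_minimum(a, axis, None, out, keepdims, initial, where)
ValueError: zero-size array to reduction operation minimum which has no identity
```

```bash
python3 - <<'E'
from h import *
im=cv2.imread("pics/w1.png"); g=cv2.cvtColor(im,cv2.COLOR_BGR2GRAY)
m=((g>130)).astype(np.uint8); m[:, :150]=0
n,l,s,cc=cv2.connectedComponentsWithStats(m); k=l[100,257]
z=np.load("pics/w1.npz"); c=(z["K"],z["R"],z["t"])
yy,xx=np.where(l==k)
def mid(y): q=xx[yy==y]; return (q.min()+q.max())/2
for z in (3.5,7):
  P=np.array([onz("wrist",(mid(y),y),z,c) for y in range(96,200,4)]); f=np.polyfit(P[:,1],P[:,0],1); print("z",z,f,"yaw",np.arctan(-f[0]),"x@277",np.polyval(f,277))
  print("tail",onz("wrist",(257,yy.min()-.5),z,c).round(1),"tips",[onz("wrist",(u,yy.max()+.5),z,c).round(1) for u in(240,273)],"head wid",onz("wrist",(233.5,229),z,c)-onz("wrist",(278.5,229),z,c))
# two-view height: tail hole in top and wrist
print(tri([ray("top",(138.3,246.8)),ray("wrist",(257,90),c)]))
# tips middle
print(tri([ray("top",(198,245.6)),ray("wrist",(256.5,241),c)]))
E
```

```text
z 3.5 [-2.03393188e-02  4.52017566e+02] yaw 0.020336514751112693 x@277 446.3835745631271
tail [444.6 379.    3.5] tips [array([430.2, 213.4,   3.5]), array([466.2, 214.3,   3.5])] head wid [-48.60030145  -1.15990482   0.        ]
z 7 [-2.03393188e-02  4.52011213e+02] yaw 0.0203365147511111 x@277 446.3772212921095
tail [444.6 378.7   7. ] tips [array([430.3, 214.9,   7. ]), array([465.9, 215.8,   7. ])] head wid [-48.07703387  -1.14741641   0.        ]
(array([ 4.45579517e+02,  3.70697771e+02, -1.96996749e-01]), [np.float64(0.7659388649476239), np.float64(0.7659388649475521)])
(array([446.91606387, 212.77884711,   2.73873901]), [np.float64(1.2782968683642033), np.float64(1.2782968683641165)])
```

```bash
python3 - <<'E'
from h import *
show(); print(goal([446.6,277.3,2.5],Rdown(.0205)))
E
```

```text
t 1.45 pos [446.7 277.8 149.8] cmd [447. 277. 150.] x [-0.  0. -1.] yawy 0.0242 err [-0.09  0.   -0.  ] q [-1.02  0.26  0.4   2.01 -0.13  0.89 -0.53] F [-0.7  0.1  0.3] M [-0.07  0.07 -0.  ] w 94.0
(array([ 0.1475, -0.0004, -0.0003]), array([0.0022, 0.    , 0.    ]))
```

Emit:
apply_moves(
  plan=[
    {"linear": [0.06, 0, 0], "angular": [0, 0, 0], "grip": 100},
    {"linear": [0.11, -0.0004, -0.0003], "angular": [-0.002, 0, 0], "grip": 130},
    {"linear": [0.135, -0.0004, -0.0003], "angular": [-0.002, 0, 0], "grip": 150},
    {"linear": [0.1475, -0.0004, -0.0003], "angular": [-0.002, 0, 0], "grip": 150},
    {"linear": [0.1475, -0.0004, -0.0003], "angular": [-0.002, 0, 0], "grip": 150},
    {"linear": [0.1475, -0.0004, -0.0003], "angular": [-0.002, 0, 0], "grip": 150},
  ],
  squeeze=40,
)

```text
time_s: 2.2
ee_pos: [447.0, 277.8, 3.2]
ee_rot: [2.364, 1.57, 0.818]
force: [-0.3, -0.0, -0.1]
gripper_width: 39.9
```

```bash
python3 - <<'E'
from h import *
after([0.1475,-0.0004,-0.0003],[-.002,0,0]); show()
cv2.imwrite("pics/w2.png",cams.get_image("wrist"))
E
```

```text
t 2.2 pos [447.  277.8   3.2] cmd [446.6 277.3   2.5] x [ 0.001  0.001 -1.   ] yawy 0.0248 err [-0.    0.05  0.05] q [-0.93  0.49  0.31  2.1  -0.26  0.59 -0.41] F [-0.3 -0.  -0.1] M [-0.11  0.09  0.01] w 39.9
```

View pics/w2.png

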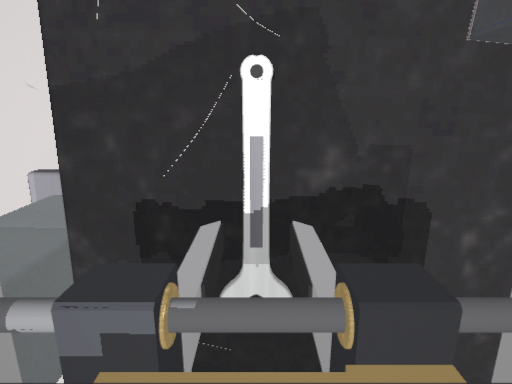

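Emit:
apply_moves(
  plan=[
    {"linear": [0.001, 0, 0], "angular": [0.004, 0, 0], "grip": 200},
    {"linear": [0.001, 0, 0], "angular": [0.004, 0, 0], "grip": 255},
    {"linear": [0.001, 0, 0], "angular": [0.004, 0, 0], "grip": 255},
    {"linear": [0.001, 0, 0], "angular": [0.004, 0, 0], "grip": 255},
    {"linear": [0.001, 0, 0], "angular": [0.004, 0, 0], "grip": 255},
    {"linear": [0.001, 0, 0], "angular": [0.004, 0, 0], "grip": 255},
  ],
  squeeze=50,
)

```text
time_s: 3.0
ee_pos: [446.6, 277.5, 1.5]
ee_rot: [2.746, 1.571, 1.196]
force: [-0.8, -0.8, 6.0]
gripper_width: 14.7
```

```bash
python3 - <<'E'
from h import *
after([0.001,0,0],[.004,0,0]); show()
E
```

```text
t 3.0 pos [446.6 277.5   1.5] cmd [446.6 277.3   1.5] x [ 0.  0. -1.] yawy 0.0207 err [0.   0.01 0.01] q [-0.93  0.49  0.31  2.11 -0.26  0.58 -0.41] F [-0.8 -0.8  6. ] M [-0.08  0.29  0.02] w 14.7
```

```bash
python3 - <<'E'
from h import *
c=info("side"); print(tri([ray("top",(279.8,217.6)),ray("side",(239,227))]))
print(goal([460,-40,150],Rdown(.0205)))
for p in ([460,-40,150],):
  R=Rdown(.0205)
E
```

```text
(array([513.61268763,  -1.86129244,  51.23753826]), [np.float64(0.3103631726523502), np.float64(0.3103631726523154)])
(array([-0.1485,  0.0068,  0.3175]), array([0.0002, 0.    , 0.    ]))
```

Emit:
apply_moves(
  plan=[
    {"linear": [-0.03, 0, 0], "angular": [0, 0, 0], "grip": 255},
    {"linear": [-0.09, 0, 0.02], "angular": [0, 0, 0], "grip": 255},
    {"linear": [-0.13, 0.002, 0.06], "angular": [0, 0, 0], "grip": 255},
    {"linear": [-0.1485, 0.0068, 0.11], "angular": [0, 0, 0], "grip": 255},
    {"linear": [-0.1485, 0.0068, 0.165], "angular": [0, 0, 0], "grip": 255},
    {"linear": [-0.1485, 0.0068, 0.22], "angular": [0, 0, 0], "grip": 255},
    {"linear": [-0.1485, 0.0068, 0.275], "angular": [0, 0, 0], "grip": 255},
    {"linear": [-0.1485, 0.0068, 0.31], "angular": [0, 0, 0], "grip": 255},
    {"linear": [-0.1485, 0.0068, 0.3175], "angular": [0, 0, 0], "grip": 255},
    {"linear": [-0.1485, 0.0068, 0.3175], "angular": [0, 0, 0], "grip": 255},
    {"linear": [-0.1485, 0.0068, 0.3175], "angular": [0, 0, 0], "grip": 255},
  ],
  squeeze=60,
)

```text
time_s: 4.38
ee_pos: [459.9, -38.8, 149.6]
ee_rot: [-1.745, 1.57, 2.99]
force: [-1.1, -0.1, -1.7]
gripper_width: 14.3
```

```bash
python3 - <<'E'
from h import *
after([-0.1485,0.0068,0.3175],[0,0,0]); show()
c=info("wrist");np.savez("pics/w3.npz",K=c[0],R=c[1],t=c[2])
cv2.imwrite("pics/w3.png",cams.get_image("wrist"))
E
```

```text
t 4.38 pos [459.9 -38.8 149.6] cmd [460. -40. 150.] x [-0.  0. -1.] yawy 0.0222 err [-0.09  0.   -0.02] q [-0.6   0.15  0.6   2.15 -0.11  0.87  0.09] F [-1.1 -0.1 -1.7] M [-0.03  0.08 -0.06] w 14.3
```

View pics/w3.png

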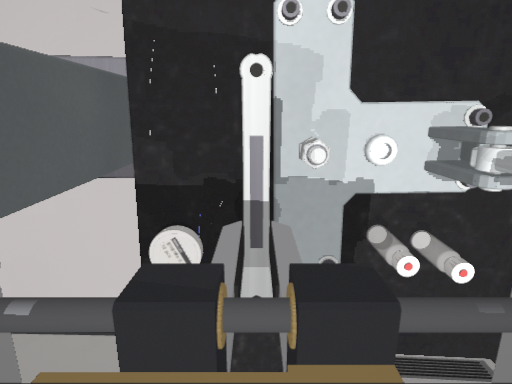

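```bash
python3 - <<'E'
from h import *
i=cv2.imread("pics/w3.png")
cv2.imwrite("pics/w3a.png",cv2.resize(i[120:190,280:350],None,fx=8,fy=8,interpolation=cv2.INTER_CUBIC))
cv2.imwrite("pics/w3b.png",cv2.resize(i[0:30,270:370],None,fx=8,fy=8,interpolation=cv2.INTER_CUBIC))
E
```

```text
(no output)
```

View pics/w3a.png

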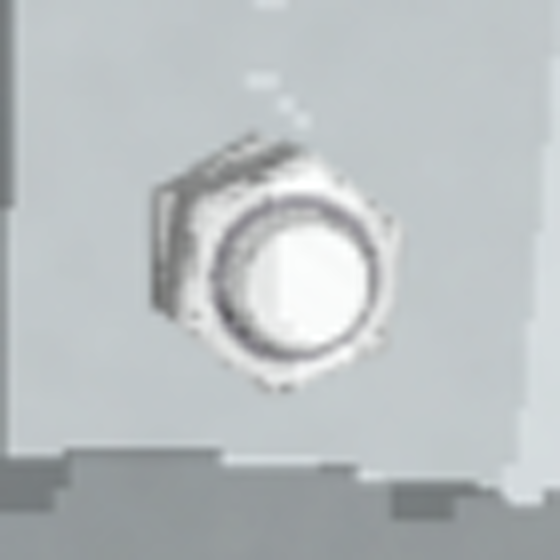

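View pics/w3b.png

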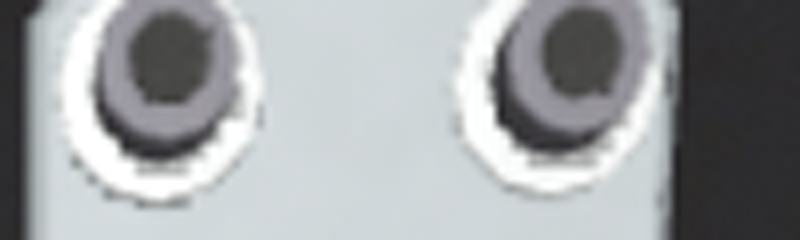

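```bash
python3 - <<'E'
from h import *
z=np.load("pics/w3.npz"); c=(z["K"],z["R"],z["t"])
print("stud",onz("wrist",(317.8,155.3),52,c), tri([ray("top",(279.8,217.6)),ray("wrist",(317.8,155.3),c),ray("side",(239,227))]))
a=onz("wrist",(290.8,6.8),24,c);b=onz("wrist",(342.3,5.8),24,c);print(a,b,(a+b)/2,np.linalg.norm(a-b))
# held wrench tail
print("tail hole",onz("wrist",(256.5,70),152,c))
# nut ring circle outer (230..) lower nut left flat dir
p=[onz("wrist",(280+155/8-.4,120+v/8-.4),14,c) for v in(190,310)]; d=p[0]-p[1]; print(p,np.arctan2(-d[0],d[1]))
E
```

```text
stud [512.06358797  -2.08280294  52.        ] (array([513.14879664,  -2.01374683,  51.19364994]), [np.float64(0.27937801887200375), np.float64(0.9297730993416091), np.float64(0.7527347902187548)])
[485.5825847  120.83910869  24.        ] [529.54730189 122.58585973  24.        ] [507.56494329 121.71248421  24.        ] 43.99940337360473
tail hole [457.55755562  54.22605769 152.        ]
[array([500.33461575,   4.32252402,  14.        ]), array([501.14773809, -10.36182832,  14.        ])] 0.055316896429322374
```

```bash
python3 - <<'E'
from h import *
print(goal([509.2,89,110],Rdown(.037)),goal([509.2,89,40],Rdown(.037)))
E
```

```text
(array([ 0.04  ,  0.0519, -0.128 ]), array([-0.0163,  0.    ,  0.    ])) (array([ 0.11  ,  0.0519, -0.128 ]), array([-0.0163,  0.    ,  0.    ]))
```

Emit:
apply_moves(
  plan=[
    {"linear": [0.01, 0.025, -0.06], "angular": [-0.0163, 0, 0], "grip": 255},
    {"linear": [0.03, 0.0519, -0.115], "angular": [-0.0163, 0, 0], "grip": 255},
    {"linear": [0.06, 0.0519, -0.128], "angular": [-0.0163, 0, 0], "grip": 255},
    {"linear": [0.1, 0.0519, -0.128], "angular": [-0.0163, 0, 0], "grip": 255},
    {"linear": [0.11, 0.0519, -0.128], "angular": [-0.0163, 0, 0], "grip": 255},
    {"linear": [0.11, 0.0519, -0.128], "angular": [-0.0163, 0, 0], "grip": 255},
    {"linear": [0.11, 0.0519, -0.128], "angular": [-0.0163, 0, 0], "grip": 255},
  ],
)

```text
time_s: 5.3
ee_pos: [510.0, 89.2, 41.1]
ee_rot: [1.97, 1.569, 0.435]
force: [0.8, 0.4, -1.3]
gripper_width: 14.8
```

```bash
python3 - <<'E'
from h import *
after([0.11,0.0519,-0.128],[-.0163,0,0]); show()
c=info("wrist");np.savez("pics/w4.npz",K=c[0],R=c[1],t=c[2])
w=cams.get_image("wrist"); s=cams.get_image("side");t=cams.get_image("top")
cv2.imwrite("pics/w4.png",w);cv2.imwrite("pics/s4.png",s);cv2.imwrite("pics/t4.png",t)
a=cv2.resize(s[170:290,180:300],(600,600),interpolation=cv2.INTER_CUBIC)
cv2.imwrite("pics/m4.png",a)
E
```

```text
t 5.3 pos [510.   89.2  41.1] cmd [509.2  89.   40. ] x [ 0.002  0.001 -1.   ] yawy 0.0365 err [0.03 0.04 0.09] q [-0.67  0.42  0.45  2.11 -0.3   0.66  0.02] F [ 0.8  0.4 -1.3] M [-0.04  0.04 -0.02] w 14.8
```

View pics/w4.png

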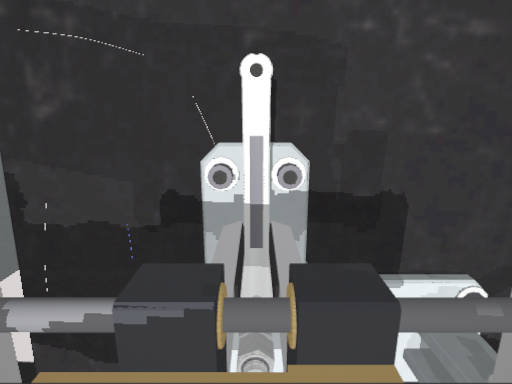

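View pics/m4.png

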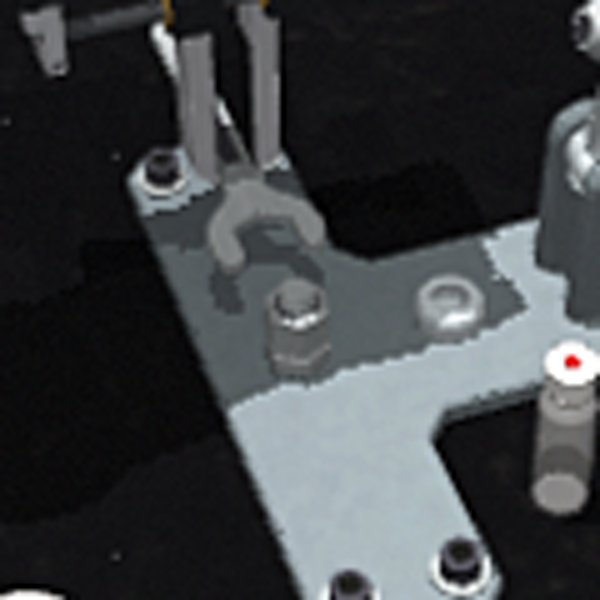

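Emit:
apply_moves(
  plan=[
    {"linear": [0.015, 0, 0], "angular": [0, 0, 0], "grip": 255},
    {"linear": [0.022, 0, 0], "angular": [0, 0, 0], "grip": 255},
    {"linear": [0.0255, 0, 0], "angular": [0, 0, 0], "grip": 255},
    {"linear": [0.0255, 0, 0], "angular": [0, 0, 0], "grip": 255},
    {"linear": [0.0255, 0, 0], "angular": [0, 0, 0], "grip": 255},
  ],
)

```text
time_s: 6.08
ee_pos: [509.2, 89.0, 14.2]
ee_rot: [-0.271, 1.571, -1.805]
force: [0.8, 0.5, -1.3]
gripper_width: 13.9
```

```bash
python3 - <<'E'
from h import *
after([0.0255,0,0],[0,0,0]); show()
c=info("wrist");np.savez("pics/w5.npz",K=c[0],R=c[1],t=c[2])
w=cams.get_image("wrist"); s=cams.get_image("side")
cv2.imwrite("pics/w5.png",w);cv2.imwrite("pics/s5.png",s)
a=cv2.resize(s[170:290,180:300],(600,600),interpolation=cv2.INTER_CUBIC)
cv2.imwrite("pics/m5.png",a)
print(goal([512.5-.037*53,-2.1+53,14.5],Rdown(.037)))
E
```

```text
t 6.08 pos [509.2  89.   14.2] cmd [509.2  89.   14.5] x [-0. -0. -1.] yawy 0.0368 err [ 0.01 -0.01 -0.  ] q [-0.64  0.47  0.42  2.13 -0.33  0.61  0.05] F [ 0.8  0.5 -1.3] M [-0.08  0.08  0.03] w 13.9
(array([ 0.    , -0.0001,  0.0382]), array([-0.,  0.,  0.]))
```

View pics/w5.png

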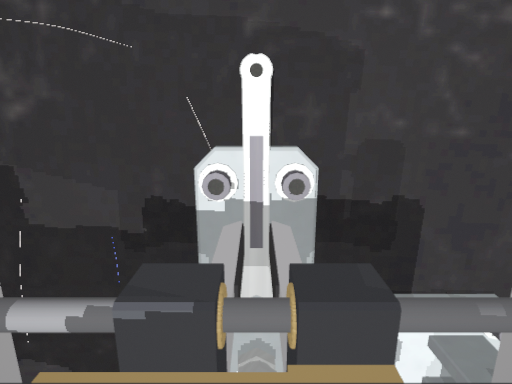

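View pics/m5.png

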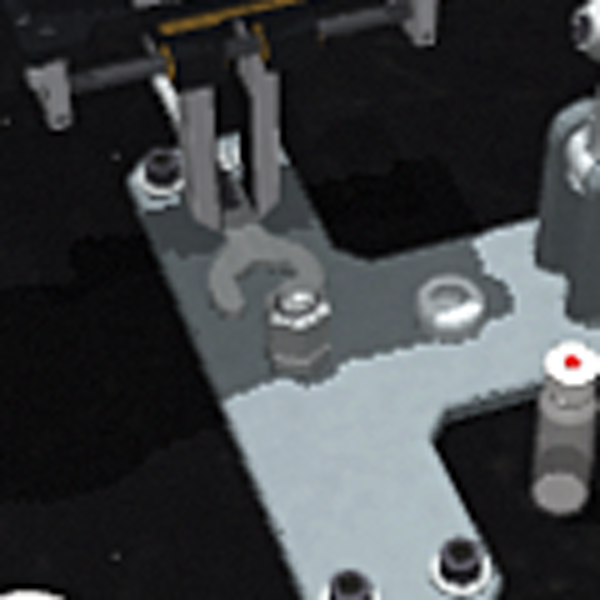

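Emit:
apply_moves(
  plan=[
    {"linear": [0, 0, 0.008], "angular": [0, 0, 0], "grip": 255},
    {"linear": [0, 0, 0.014], "angular": [0, 0, 0], "grip": 255},
    {"linear": [0, 0, 0.018], "angular": [0, 0, 0], "grip": 255},
    {"linear": [0, 0, 0.022], "angular": [0, 0, 0], "grip": 255},
    {"linear": [0, 0, 0.026], "angular": [0, 0, 0], "grip": 255},
    {"linear": [0, 0, 0.03], "angular": [0, 0, 0], "grip": 255},
    {"linear": [0, 0, 0.03], "angular": [0, 0, 0], "grip": 255},
  ],
)

```text
time_s: 7.05
ee_pos: [510.3, 58.8, 14.3]
ee_rot: [-0.899, 1.571, -2.433]
force: [-0.3, -0.0, -1.5]
gripper_width: 14.2
```

```bash
python3 - <<'E'
from h import *
after([0,0,0.03],[0,0,0]); show()
s=cams.get_image("side"); t=cams.get_image("top")
a=cv2.resize(s[190:260,200:280],None,fx=8,fy=8,interpolation=cv2.INTER_CUBIC)
cv2.imwrite("pics/m6.png",a)
E
```

```text
t 7.05 pos [510.3  58.8  14.3] cmd [510.3  59.1  14.5] x [-0. -0. -1.] yawy 0.0365 err [ 0.03 -0.   -0.  ] q [-0.58  0.47  0.42  2.13 -0.33  0.6   0.11] F [-0.3 -0.  -1.5] M [-0.03  0.05 -0.03] w 14.2
```

View pics/m6.png

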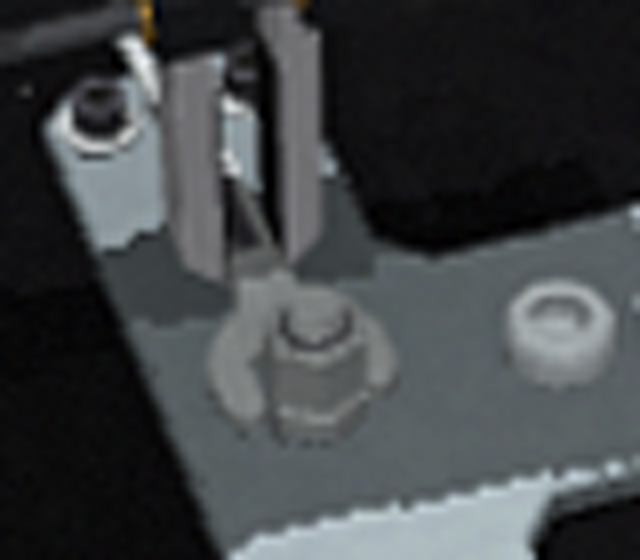

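Entering cleanly with no force. Push the remaining ~8 mm gently.

Emit:
apply_moves(
  plan=[
    {"linear": [0, 0, 0.003], "angular": [0, 0, 0], "grip": 255},
    {"linear": [0, 0, 0.005], "angular": [0, 0, 0], "grip": 255},
    {"linear": [0, 0, 0.007], "angular": [0, 0, 0], "grip": 255},
    {"linear": [0, 0, 0.007], "angular": [0, 0, 0], "grip": 255},
    {"linear": [0, 0, 0.007], "angular": [0, 0, 0], "grip": 255},
  ],
)

```text
time_s: 7.78
ee_pos: [510.5, 52.2, 14.3]
ee_rot: [-1.984, 1.571, 2.766]
force: [-0.5, -0.2, -0.8]
gripper_width: 14.1
```

```bash
python3 - <<'E'
from h import *
after([0,0,0.007],[0,0,0]); show()
s=cams.get_image("side"); w=cams.get_image("wrist"); 
a=cv2.resize(s[190:260,200:280],None,fx=8,fy=8,interpolation=cv2.INTER_CUBIC)
cv2.imwrite("pics/m7.png",a);cv2.imwrite("pics/w7.png",w)
E
```

```text
t 7.78 pos [510.5  52.2  14.3] cmd [510.6  52.1  14.5] x [-0.  0. -1.] yawy 0.037 err [-0.  0. -0.] q [-0.57  0.47  0.42  2.13 -0.33  0.6   0.12] F [-0.5 -0.2 -0.8] M [-0.04  0.06  0.01] w 14.1
```

View pics/m7.png

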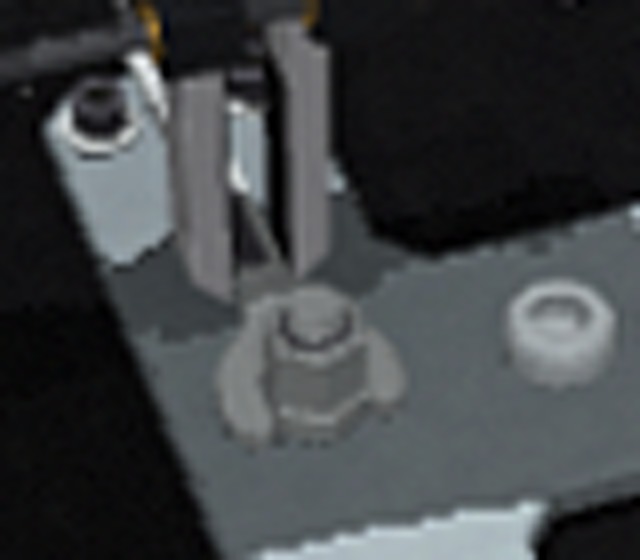

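View pics/w7.png

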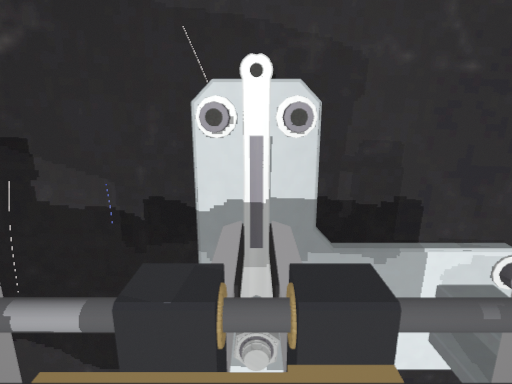

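Emit:
apply_moves(
  plan=[
    {"linear": [0, 0, 0.001], "angular": [0, 0, 0], "grip": 255},
    {"linear": [0, 0, 0.002], "angular": [0, 0, 0], "grip": 255},
    {"linear": [0, 0, 0.003], "angular": [0, 0, 0], "grip": 255},
    {"linear": [0, 0, 0.003], "angular": [0, 0, 0], "grip": 255},
  ],
)

```text
time_s: 8.38
ee_pos: [510.6, 49.0, 14.3]
ee_rot: [-0.497, 1.571, -2.031]
force: [-0.1, -0.5, -1.8]
gripper_width: 14.5
```

```bash
python3 - <<'E'
from h import *
after([0,0,0.003],[0,0,0]); show()
E
```

```text
t 8.38 pos [510.6  49.   14.3] cmd [510.7  49.1  14.5] x [-0. -0. -1.] yawy 0.0368 err [ 0.01 -0.   -0.  ] q [-0.56  0.47  0.42  2.13 -0.33  0.6   0.13] F [-0.1 -0.5 -1.8] M [-0.11  0.05  0.02] w 14.5
```

Emit:
apply_moves(
  plan=[
    {"linear": [0.001, 0, 0], "angular": [0, 0, 0], "grip": 255},
    {"linear": [0.001, 0, 0], "angular": [0, 0, 0], "grip": 255},
    {"linear": [0.001, 0, 0], "angular": [0, 0, 0], "grip": 150},
    {"linear": [0.001, 0, 0], "angular": [0, 0, 0], "grip": 150},
    {"linear": [0.001, 0, 0], "angular": [0, 0, 0], "grip": 150},
    {"linear": [-0.03, 0, 0], "angular": [0, 0, 0], "grip": 150},
    {"linear": [-0.08, 0, 0.0], "angular": [0, 0, 0], "grip": 150},
    {"linear": [-0.12, 0, 0.0], "angular": [0, 0, 0], "grip": 150},
    {"linear": [-0.135, 0, 0.04], "angular": [0, 0, 0], "grip": 130},
    {"linear": [-0.135, 0, 0.051], "angular": [0, 0, 0], "grip": 100},
    {"linear": [-0.135, 0, 0.051], "angular": [0, 0, 0], "grip": 100},
    {"linear": [-0.135, 0, 0.051], "angular": [0, 0, 0], "grip": 100},
  ],
)

```text
time_s: 9.88
ee_pos: [512.2, -1.0, 148.6]
ee_rot: [-1.48, 1.57, -3.013]
force: [0.8, 0.0, 0.9]
gripper_width: 57.3
```

```bash
python3 - <<'E'
from h import *
after([-0.135,0,0.051],[0,0,0]); show()
c=info("wrist");np.savez("pics/w8.npz",K=c[0],R=c[1],t=c[2])
w=cams.get_image("wrist");s=cams.get_image("side")
cv2.imwrite("pics/w8.png",w);cv2.imwrite("pics/s8.png",s)
cv2.imwrite("pics/w8a.png",cv2.resize(w[130:230,206:306],None,fx=6,fy=6,interpolation=cv2.INTER_CUBIC))
print(proj("wrist",[512.5,-2.1,52],c))
E
```

```text
t 9.88 pos [512.2  -1.  148.6] cmd [512.6  -1.9 149.5] x [-0.001 -0.    -1.   ] yawy 0.0377 err [-0.04 -0.01 -0.07] q [-0.61  0.25  0.56  2.05 -0.17  0.89  0.09] F [0.8 0.  0.9] M [-0.05  0.06  0.02] w 57.3
[257.07380122 196.49448129]
```

View pics/w8.png

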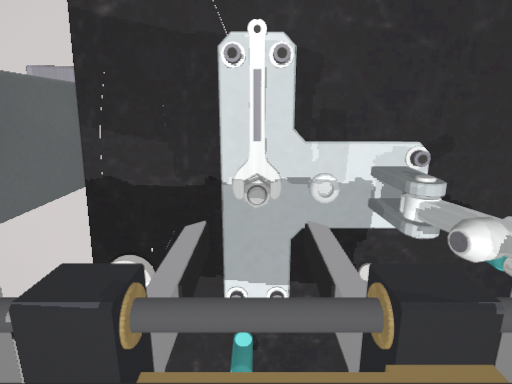

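View pics/w8a.png

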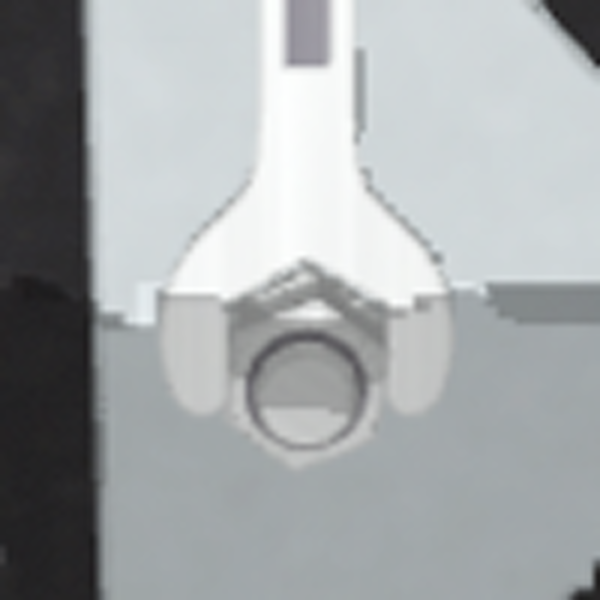

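```bash
python3 - <<'E'
from h import *
for n,(x0,y0) in (("w8",(236,170)),("w3",(297,130))):
    w=cv2.imread(f"pics/{n}.png"); z=np.load(f"pics/{n}.npz"); c=(z["K"],z["R"],z["t"])
    g=w[y0:y0+45,x0:x0+45]; g=cv2.resize(g,None,fx=13,fy=13,interpolation=cv2.INTER_CUBIC)
    l=cv2.cvtColor(g,cv2.COLOR_BGR2GRAY); l=cv2.createCLAHE(4,(3,3)).apply(l); cv2.imwrite(f"pics/{n}z.png",l)
    for X in ([512.5,-2.1,45],[512.5,-2.1,52],[512.5,-2.1,25]): print(n,X,(proj("wrist",X,c)-[x0,y0]+.5)*13)
E
```

```text
w8 [512.5, -2.1, 45] [280.23589096 325.30359741]
w8 [512.5, -2.1, 52] [280.4594159  350.92825671]
w8 [512.5, -2.1, 25] [279.6509374  258.24514885]
w3 [512.5, -2.1, 45] [264.07713545 322.2664195 ]
w3 [512.5, -2.1, 52] [283.42256363 335.8019103 ]
w3 [512.5, -2.1, 25] [213.57470547 286.93118836]
```

View pics/w8z.png

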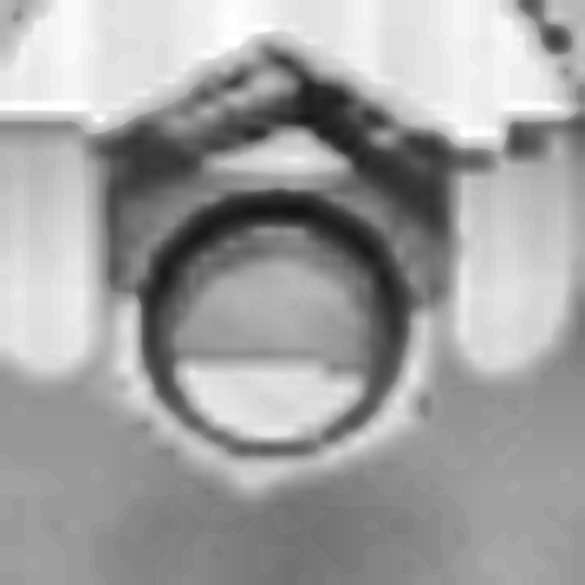

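View pics/w3z.png

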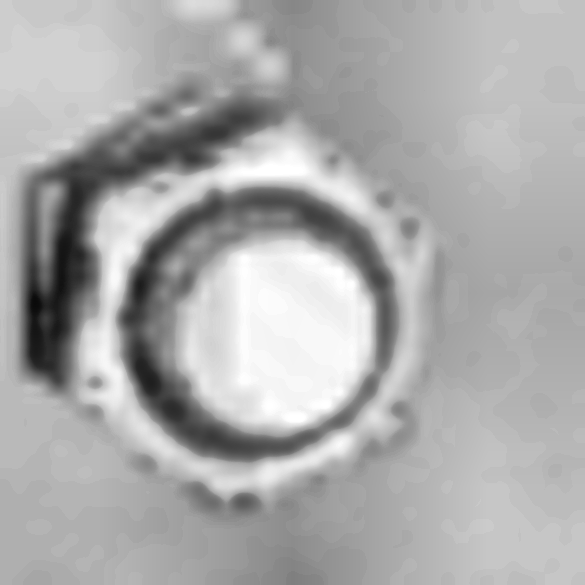

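```bash
python3 - <<'E'
from h import *
s=cv2.imread("pics/s8.png"); cv2.imwrite("pics/s8a.png",cv2.resize(s[120:240,230:350],None,fx=5,fy=5,interpolation=cv2.INTER_CUBIC))
t=cams.get_image("top"); cv2.imwrite("pics/t8a.png",cv2.resize(t[120:240,220:340],None,fx=5,fy=5,interpolation=cv2.INTER_CUBIC))
E
```

```text
(no output)
```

View pics/s8a.png

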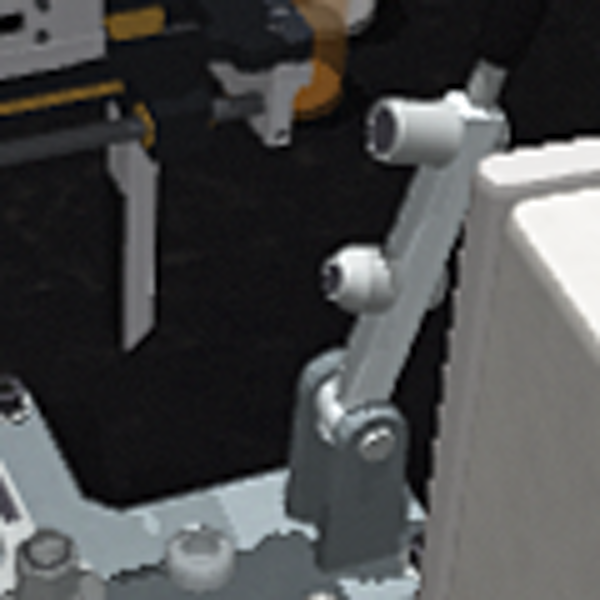

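View pics/t8a.png

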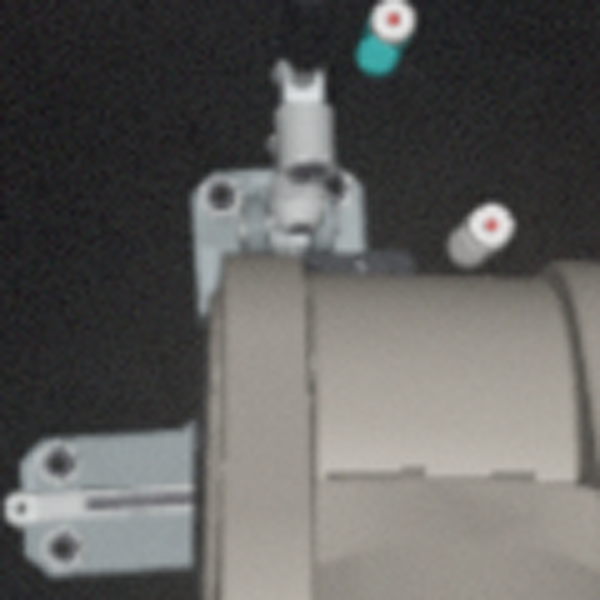

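```bash
python3 - <<'E'
from h import *
z=np.load("pics/w8.npz"); c=(z["K"],z["R"],z["t"])
for q in ((296.4,175.4),(305.8,146)): print(tri([ray("side",q),ray("wrist",(460,240),c)]))
a=1.85; P=np.array([645.,3]);
for r in (65,132): print(645+(-np.cos(a)*r-np.sin(a)*37), 82+np.sin(a)*r-np.cos(a)*37)
for q in ((296.4,175.4),(305.8,146)):  # intersect plane y=2.5
    o,d=ray("side",q); print(o+d*(2.5-o[1])/d[1])
E
```

```text
(array([632.20945844,   2.27504215, 151.50080333]), [np.float64(0.2720293315685162), np.float64(0.2720293315685982)])
(array([632.13580481,  14.09860291, 194.16034646]), [np.float64(24.638134636178343), np.float64(24.638134636178336)])
627.3461835335072 154.67972732590147
645.8107300707496 219.08516592524654
[632.531659     2.5        151.47388124]
[646.39719586   2.5        217.39448408]
```

```bash
python3 - <<'E'
from h import *
show(); print(goal([512.6,-2.1,28.5],Rdown(-.085)))
E
```

```text
t 10.03 pos [512.3  -1.1 148.8] cmd [512.6  -1.9 149.5] x [-0.001 -0.    -1.   ] yawy 0.038 err [-0.06 -0.01 -0.05] q [-0.61  0.25  0.56  2.05 -0.17  0.89  0.09] F [ 1.   1.4 -0.5] M [-0.01  0.05  0.02] w 57.2
(array([0.121 , 0.    , 0.0002]), array([0.122, 0.   , 0.   ]))
```

Emit:
apply_moves(
  plan=[
    {"linear": [0.05, 0, 0], "angular": [0.122, 0, 0], "grip": 100},
    {"linear": [0.09, 0, 0.0002], "angular": [0.122, 0, 0], "grip": 100},
    {"linear": [0.112, 0, 0.0002], "angular": [0.122, 0, 0], "grip": 100},
    {"linear": [0.121, 0, 0.0002], "angular": [0.122, 0, 0], "grip": 110},
    {"linear": [0.121, 0, 0.0002], "angular": [0.122, 0, 0], "grip": 110},
  ],
)

```text
time_s: 10.65
ee_pos: [512.5, -2.0, 28.2]
ee_rot: [-1.018, 1.57, -2.674]
force: [-0.6, -0.6, 0.6]
gripper_width: 53.4
```

```bash
python3 - <<'E'
from h import *
after([0.121,0,0.0002],[0.122,0,0]); show()
s=cams.get_image("side"); w=cams.get_image("wrist"); 
a=cv2.resize(s[190:260,200:280],None,fx=8,fy=8,interpolation=cv2.INTER_CUBIC)
cv2.imwrite("pics/m9.png",a);cv2.imwrite("pics/w9.png",w)
E
```

```text
t 10.65 pos [512.5  -2.   28.2] cmd [512.6  -2.1  28.5] x [-0.001 -0.    -1.   ] yawy -0.0849 err [-0.01 -0.02 -0.03] q [-0.52  0.45  0.49  2.13 -0.35  0.64  0.13] F [-0.6 -0.6  0.6] M [-0.08  0.07  0.  ] w 53.4
```

View pics/m9.png

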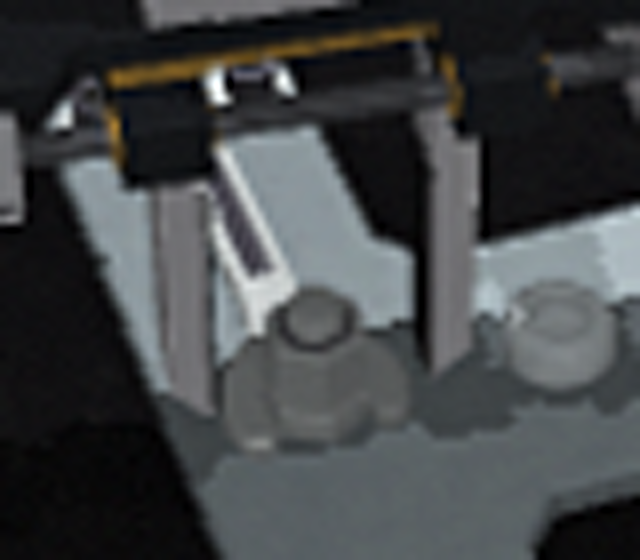

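View pics/w9.png

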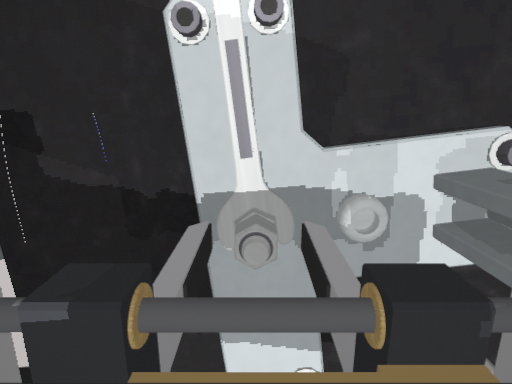

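Emit:
apply_moves(
  plan=[
    {"linear": [0, 0, 0], "angular": [0, 0, 0], "grip": 180},
    {"linear": [0, 0, 0], "angular": [0, 0, 0], "grip": 255},
    {"linear": [0, 0, 0], "angular": [0, 0, 0], "grip": 255},
    {"linear": [0, 0, 0], "angular": [0, 0, 0], "grip": 255},
    {"linear": [0, 0, 0], "angular": [0, 0, 0], "grip": 255},
  ],
  squeeze=55,
)

```text
time_s: 11.38
ee_pos: [512.6, -2.0, 28.4]
ee_rot: [2.899, 1.571, 1.243]
force: [-1.1, -0.8, 5.8]
gripper_width: 23.9
```

```bash
python3 - <<'E'
from h import *
show()
E
```

```text
t 11.38 pos [512.6  -2.   28.4] cmd [512.6  -2.1  28.5] x [ 0.  0. -1.] yawy -0.0851 err [0.01 0.01 0.  ] q [-0.52  0.45  0.49  2.13 -0.35  0.64  0.13] F [-1.1 -0.8  5.8] M [ 0.12  0.43 -0.01] w 23.9
```

Emit:
apply_moves(
  plan=[
    {"linear": [0, 0, 0], "angular": [0.08, 0, 0], "grip": 255},
    {"linear": [0, 0, 0], "angular": [0.16, 0, 0], "grip": 255},
    {"linear": [0, 0, 0], "angular": [0.24, 0, 0], "grip": 255},
    {"linear": [0, 0, 0], "angular": [0.32, 0, 0], "grip": 255},
    {"linear": [0, 0, 0], "angular": [0.4, 0, 0], "grip": 255},
    {"linear": [0, 0, 0], "angular": [0.4, 0, 0], "grip": 255},
  ],
)

```text
time_s: 12.12
ee_pos: [512.7, -2.0, 28.4]
ee_rot: [1.493, 1.571, -0.564]
force: [-0.3, 0.4, 6.0]
gripper_width: 23.0
```

```bash
python3 - <<'E'
from h import *
after([0,0,0],[.4,0,0]); show()
E
```

```text
t 12.12 pos [512.7  -2.   28.4] cmd [512.6  -2.1  28.5] x [ 0. -0. -1.] yawy -0.4863 err [ 0.07 -0.    0.02] q [-0.6   0.47  0.6   2.14 -0.44  0.65 -0.19] F [-0.3  0.4  6. ] M [-0.1   0.18 -0.07] w 23.0
```

Emit:
apply_moves(
  plan=[
    {"linear": [0, 0, 0], "angular": [0.07, 0, 0], "grip": 255},
    {"linear": [0, 0, 0], "angular": [0.14, 0, 0], "grip": 255},
    {"linear": [0, 0, 0], "angular": [0.2, 0, 0], "grip": 255},
    {"linear": [0, 0, 0], "angular": [0.2, 0, 0], "grip": 255},
  ],
)

```text
time_s: 12.62
ee_pos: [512.8, -2.1, 28.4]
ee_rot: [1.8, 1.57, -0.456]
force: [0.6, -1.3, 5.4]
gripper_width: 23.8
```

```bash
python3 - <<'E'
from h import *
after([0,0,0],[.2,0,0]); show()
s=cams.get_image("side"); w=cams.get_image("wrist"); 
a=cv2.resize(s[190:260,200:280],None,fx=8,fy=8,interpolation=cv2.INTER_CUBIC)
cv2.imwrite("pics/m10.png",a);cv2.imwrite("pics/w10.png",w)
E
```

```text
t 12.62 pos [512.8  -2.1  28.4] cmd [512.6  -2.1  28.5] x [ 0. -0. -1.] yawy -0.6857 err [0.04 0.01 0.03] q [-0.64  0.49  0.65  2.14 -0.48  0.66 -0.35] F [ 0.6 -1.3  5.4] M [-0.06  0.22  0.01] w 23.8
```

View pics/w10.png

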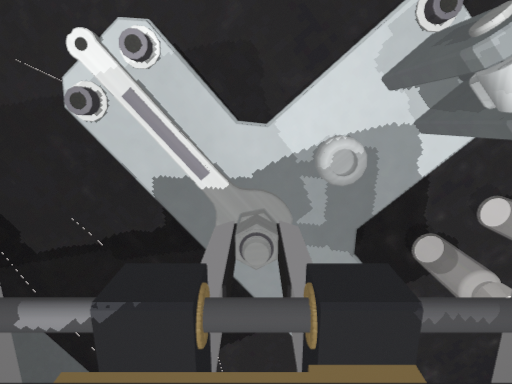

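Emit:
apply_moves(
  plan=[
    {"linear": [0, 0, 0], "angular": [0.07, 0, 0], "grip": 255},
    {"linear": [0, 0, 0], "angular": [0.14, 0, 0], "grip": 255},
    {"linear": [0, 0, 0], "angular": [0.2, 0, 0], "grip": 255},
    {"linear": [0, 0, 0], "angular": [0.2, 0, 0], "grip": 255},
  ],
)

```text
time_s: 13.22
ee_pos: [512.9, -2.2, 28.4]
ee_rot: [1.9, 1.57, -0.556]
force: [0.1, -1.5, 6.0]
gripper_width: 23.4
```

```bash
python3 - <<'E'
from h import *
after([0,0,0],[.2,0,0]); show()
w=cams.get_image("wrist"); cv2.imwrite("pics/w11.png",w); show()
E
```

```text
t 13.22 pos [512.9  -2.2  28.4] cmd [512.6  -2.1  28.5] x [ 0.001 -0.    -1.   ] yawy -0.8854 err [0.03 0.01 0.04] q [-0.68  0.51  0.7   2.14 -0.53  0.67 -0.5 ] F [ 0.1 -1.5  6. ] M [-0.22  0.1  -0.09] w 23.4
t 13.28 pos [512.9  -2.1  28.4] cmd [512.6  -2.1  28.5] x [ 0.001 -0.    -1.   ] yawy -0.8846 err [-0.02  0.01  0.03] q [-0.68  0.51  0.7   2.14 -0.53  0.67 -0.5 ] F [ 0.1 -0.7  4.4] M [-0.15  0.1  -0.03] w 23.6
```

View pics/w11.png

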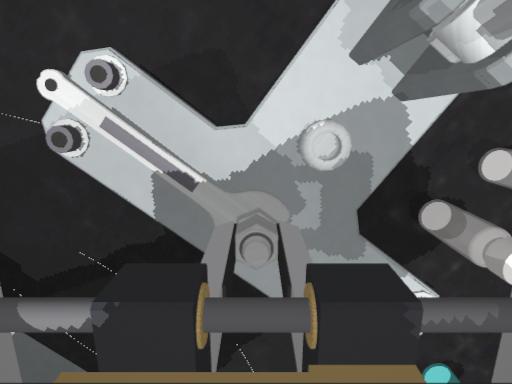

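Emit:
apply_moves(
  plan=[
    {"linear": [0, 0, 0], "angular": [0.07, 0, 0], "grip": 255},
    {"linear": [0, 0, 0], "angular": [0.14, 0, 0], "grip": 255},
    {"linear": [0, 0, 0], "angular": [0.2, 0, 0], "grip": 255},
    {"linear": [0, 0, 0], "angular": [0.2, 0, 0], "grip": 255},
  ],
)

```text
time_s: 13.78
ee_pos: [512.9, -2.2, 28.4]
ee_rot: [2.009, 1.57, -0.647]
force: [0.2, -0.9, 5.8]
gripper_width: 23.4
```

```bash
python3 - <<'E'
from h import *
after([0,0,0],[.2,0,0]); show()
w=cams.get_image("wrist"); cv2.imwrite("pics/w12.png",w); show()
E
```

```text
t 13.78 pos [512.9  -2.2  28.4] cmd [512.6  -2.1  28.5] x [ 0.001 -0.    -1.   ] yawy -1.0851 err [0.   0.02 0.04] q [-0.72  0.53  0.75  2.14 -0.57  0.68 -0.66] F [ 0.2 -0.9  5.8] M [-0.38  0.05 -0.  ] w 23.4
t 13.82 pos [512.9  -2.2  28.4] cmd [512.6  -2.1  28.5] x [ 0.001 -0.    -1.   ] yawy -1.0843 err [-0.04  0.02  0.04] q [-0.72  0.52  0.75  2.14 -0.57  0.68 -0.66] F [ 0.2 -1.2  5.5] M [-0.23  0.06 -0.07] w 23.8
```

View pics/w12.png

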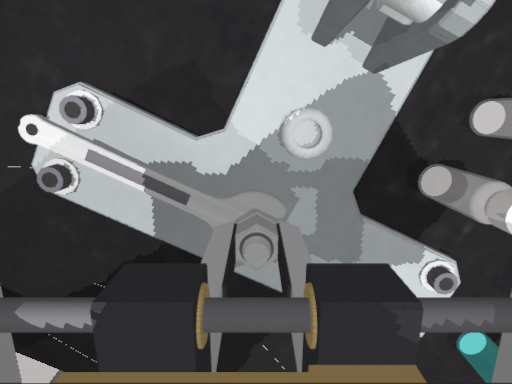

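Emit:
apply_moves(
  plan=[
    {"linear": [0, 0, 0], "angular": [0.05, 0, 0], "grip": 255},
    {"linear": [0, 0, 0], "angular": [0.1, 0, 0], "grip": 255},
    {"linear": [0, 0, 0], "angular": [0.15, 0, 0], "grip": 255},
    {"linear": [0, 0, 0], "angular": [0.15, 0, 0], "grip": 255},
  ],
)

```text
time_s: 14.32
ee_pos: [512.9, -2.3, 28.4]
ee_rot: [2.073, 1.57, -0.732]
force: [0.5, -1.0, 5.5]
gripper_width: 23.2
```

```bash
python3 - <<'E'
from h import *
after([0,0,0],[.15,0,0]); show()
w=cams.get_image("wrist"); cv2.imwrite("pics/w13.png",w); show()
E
```

```text
t 14.32 pos [512.9  -2.3  28.4] cmd [512.6  -2.1  28.5] x [ 0.001 -0.001 -1.   ] yawy -1.2346 err [-0.03  0.02  0.04] q [-0.75  0.54  0.79  2.14 -0.61  0.7  -0.77] F [ 0.5 -1.   5.5] M [-0.4   0.05  0.05] w 23.2
t 14.38 pos [512.9  -2.3  28.4] cmd [512.6  -2.1  28.5] x [ 0.001 -0.    -1.   ] yawy -1.2341 err [-0.05  0.02  0.04] q [-0.75  0.54  0.79  2.14 -0.61  0.7  -0.77] F [ 1.2 -1.   4. ] M [-0.42 -0.07  0.  ] w 23.8
```

View pics/w13.png

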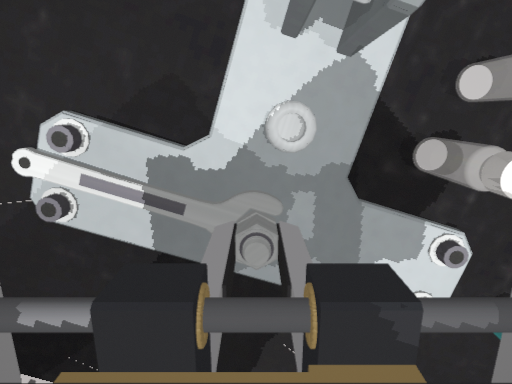

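Emit:
apply_moves(
  plan=[
    {"linear": [0, 0, 0], "angular": [0.05, 0, 0], "grip": 255},
    {"linear": [0, 0, 0], "angular": [0.1, 0, 0], "grip": 255},
    {"linear": [0, 0, 0], "angular": [0.15, 0, 0], "grip": 255},
    {"linear": [0, 0, 0], "angular": [0.15, 0, 0], "grip": 255},
  ],
)

```text
time_s: 14.88
ee_pos: [512.9, -2.4, 28.4]
ee_rot: [2.185, 1.57, -0.77]
force: [0.8, -1.5, 6.0]
gripper_width: 23.7
```

```bash
python3 - <<'E'
from h import *
after([0,0,0],[.15,0,0]); show()
w=cams.get_image("wrist"); cv2.imwrite("pics/w14.png",w); show()
s=cams.get_image("side")
cv2.imwrite("pics/m14.png",cv2.resize(s[180:260,200:300],None,fx=7,fy=7,interpolation=cv2.INTER_CUBIC))
E
```

```text
t 14.88 pos [512.9  -2.4  28.4] cmd [512.6  -2.1  28.5] x [ 0.001 -0.001 -1.   ] yawy -1.3844 err [-0.04  0.03  0.04] q [-0.77  0.56  0.83  2.14 -0.65  0.71 -0.89] F [ 0.8 -1.5  6. ] M [-0.48  0.01  0.12] w 23.7
t 14.93 pos [512.9  -2.3  28.4] cmd [512.6  -2.1  28.5] x [ 0.001 -0.001 -1.   ] yawy -1.3838 err [-0.07  0.03  0.04] q [-0.77  0.56  0.83  2.14 -0.65  0.71 -0.89] F [ 1.3 -2.3  4.8] M [-0.52 -0.08  0.05] w 23.3
```

View pics/w14.png

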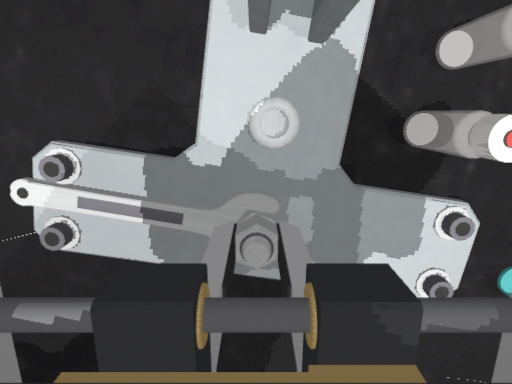

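View pics/m14.png

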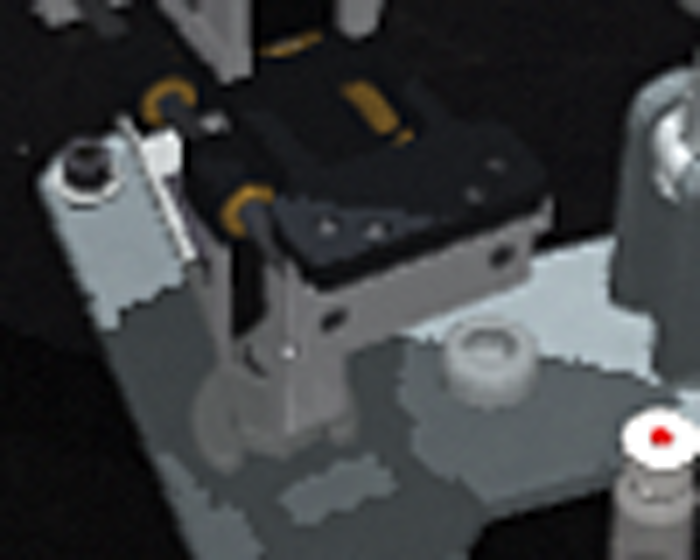

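Emit:
apply_moves(
  plan=[
    {"linear": [0, 0, 0], "angular": [0.05, 0, 0], "grip": 255},
    {"linear": [0, 0, 0], "angular": [0.1, 0, 0], "grip": 255},
    {"linear": [0, 0, 0], "angular": [0.15, 0, 0], "grip": 255},
    {"linear": [0, 0, 0], "angular": [0.15, 0, 0], "grip": 255},
  ],
)

```text
time_s: 15.48
ee_pos: [512.9, -2.4, 28.4]
ee_rot: [2.289, 1.57, -0.816]
force: [0.4, -2.9, 6.0]
gripper_width: 23.9
```

```bash
python3 - <<'E'
from h import *
after([0,0,0],[.15,0,0]); show()
w=cams.get_image("wrist"); cv2.imwrite("pics/w15.png",w); show()
E
```

```text
t 15.47 pos [512.9  -2.4  28.4] cmd [512.6  -2.1  28.5] x [ 0.001 -0.001 -1.   ] yawy -1.5342 err [-0.04  0.04  0.04] q [-0.8   0.58  0.87  2.14 -0.68  0.72 -1.  ] F [ 0.4 -2.9  6. ] M [-0.58  0.01  0.15] w 23.9
t 15.53 pos [512.9  -2.4  28.4] cmd [512.6  -2.1  28.5] x [ 0.001 -0.001 -1.   ] yawy -1.5336 err [-0.08  0.03  0.04] q [-0.8   0.58  0.87  2.14 -0.68  0.72 -1.  ] F [ 1.3 -2.5  4.4] M [-0.59 -0.05  0.14] w 23.5
```

View pics/w15.png

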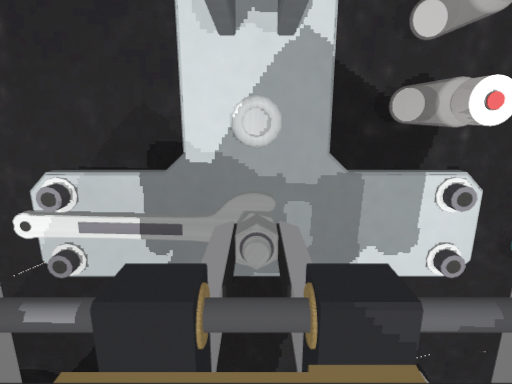

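Emit:
apply_moves(
  plan=[
    {"linear": [0, 0, 0], "angular": [0.05, 0, 0], "grip": 255},
    {"linear": [0, 0, 0], "angular": [0.1, 0, 0], "grip": 255},
    {"linear": [0, 0, 0], "angular": [0.15, 0, 0], "grip": 255},
    {"linear": [0, 0, 0], "angular": [0.15, 0, 0], "grip": 255},
  ],
  squeeze=60,
)

```text
time_s: 16.02
ee_pos: [512.9, -2.5, 28.4]
ee_rot: [2.297, 1.57, -0.957]
force: [1.5, -3.3, 4.9]
gripper_width: 23.7
```

```bash
python3 - <<'E'
from h import *
after([0,0,0],[.15,0,0]); show()
w=cams.get_image("wrist"); cv2.imwrite("pics/w16.png",w); show()
E
```

```text
t 16.02 pos [512.9  -2.5  28.4] cmd [512.6  -2.1  28.5] x [ 0.001 -0.001 -1.   ] yawy -1.6842 err [-0.05  0.04  0.04] q [-0.82  0.6   0.91  2.15 -0.72  0.74 -1.12] F [ 1.5 -3.3  4.9] M [-0.67 -0.03  0.19] w 23.7
t 16.07 pos [512.9  -2.5  28.4] cmd [512.6  -2.1  28.5] x [ 0.001 -0.001 -1.   ] yawy -1.6837 err [-0.08  0.04  0.04] q [-0.82  0.6   0.91  2.15 -0.72  0.74 -1.12] F [ 1.4 -2.7  5.2] M [-0.75 -0.06  0.21] w 23.7
```

View pics/w16.png

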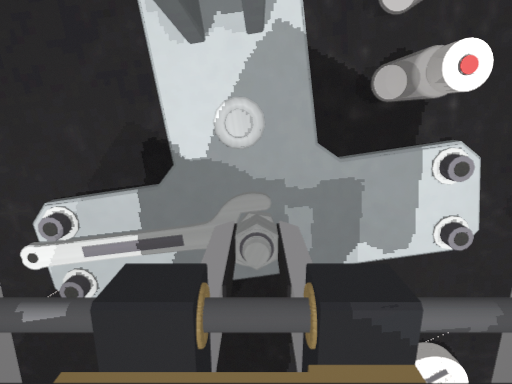

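Emit:
apply_moves(
  plan=[
    {"linear": [0, 0, 0], "angular": [0.04, 0, 0], "grip": 255},
    {"linear": [0, 0, 0], "angular": [0.08, 0, 0], "grip": 255},
    {"linear": [0, 0, 0], "angular": [0.11, 0, 0], "grip": 255},
    {"linear": [0, 0, 0], "angular": [0.11, 0, 0], "grip": 255},
  ],
  squeeze=60,
)

```text
time_s: 16.58
ee_pos: [512.9, -2.5, 28.4]
ee_rot: [2.396, 1.57, -0.971]
force: [0.4, -4.5, 5.9]
gripper_width: 23.4
```

```bash
python3 - <<'E'
from h import *
after([0,0,0],[.11,0,0]); show()
w=cams.get_image("wrist"); cv2.imwrite("pics/w17.png",w); show()
E
```

```text
t 16.57 pos [512.9  -2.5  28.4] cmd [512.6  -2.1  28.5] x [ 0.001 -0.001 -1.   ] yawy -1.7964 err [0.08 0.04 0.04] q [-0.84  0.61  0.94  2.15 -0.74  0.75 -1.2 ] F [ 0.4 -4.5  5.9] M [-1.11 -0.18  0.34] w 23.4
t 16.62 pos [512.8  -2.5  28.4] cmd [512.6  -2.1  28.5] x [ 0.001 -0.001 -1.   ] yawy -1.7961 err [0.06 0.04 0.04] q [-0.84  0.61  0.94  2.15 -0.74  0.75 -1.2 ] F [ 0.9 -3.7  6.4] M [-1.1  -0.14  0.28] w 23.6
```

View pics/w17.png

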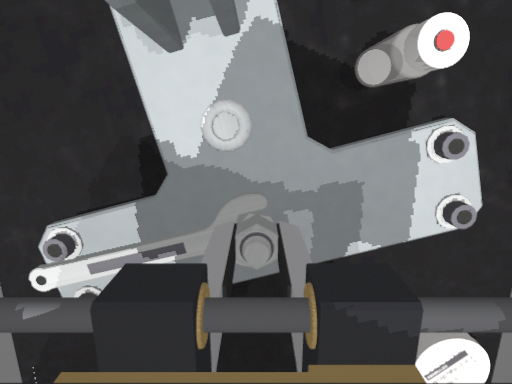

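Emit:
apply_moves(
  plan=[
    {"linear": [0, 0, 0], "angular": [0, 0, 0], "grip": 130},
    {"linear": [0, 0, 0], "angular": [0, 0, 0], "grip": 130},
    {"linear": [0, 0, 0], "angular": [0, 0, 0], "grip": 130},
    {"linear": [-0.03, 0, 0], "angular": [0, 0, 0], "grip": 130},
    {"linear": [-0.08, 0, 0], "angular": [-0.15, 0, 0], "grip": 130},
    {"linear": [-0.12, 0, 0], "angular": [-0.3, 0, 0], "grip": 130},
  ],
)

```text
time_s: 17.38
ee_pos: [512.4, -2.3, 149.6]
ee_rot: [1.018, 1.57, -2.043]
force: [-0.0, 1.6, 1.0]
gripper_width: 45.9
```

```bash
python3 - <<'E'
from h import *
after([-.12,0,0],[-.3,0,0]); show()
print(goal([510.7,49.5,148.5],Rdown(0.037)))
c=info("wrist");np.savez("pics/w18.npz",K=c[0],R=c[1],t=c[2])
w=cams.get_image("wrist"); cv2.imwrite("pics/w18.png",w)
E
```

```text
t 17.38 pos [512.4  -2.3 149.6] cmd [512.6  -2.1 148.5] x [-0.    -0.001 -1.   ] yawy -1.4907 err [-0.24 -0.02  0.03] q [-1.    0.4   1.11  2.07 -0.45  0.94 -1.14] F [-0.   1.6  1. ] M [ 0.05  0.15 -0.04] w 45.9
(array([ 0.    , -0.0516, -0.002 ]), array([-1.532,  0.   ,  0.   ]))
```

View pics/w18.png

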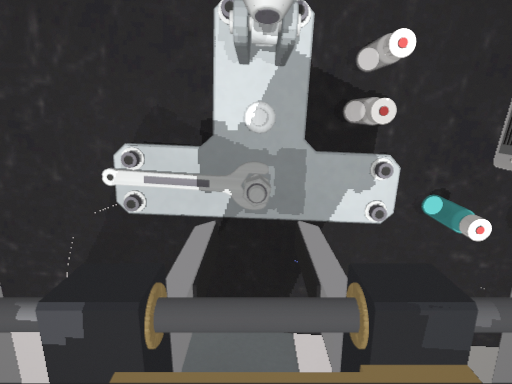

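```bash
python3 - <<'E'
from h import *
z=np.load("pics/w18.npz"); c=(z["K"],z["R"],z["t"])
w=cv2.imread("pics/w18.png"); g=cv2.cvtColor(w,cv2.COLOR_BGR2GRAY).astype(int)
P=[]
for x in range(152,200,4):
    col=g[165:200,x]; 
    r=np.where(col>225)[0]; print(x,r.min()+165 if len(r) else None,r.max()+165 if len(r) else None, end="; ")
    if len(r): P.append(onz("wrist",(x,165+(r.min()+r.max())/2),19,c)[:2])
P=np.array(P);f=np.polyfit(P[:,1],P[:,0],1);print("\n",f,"yaw",-np.arctan(f[0]))
print("hole",onz("wrist",(110,177),19,c),"end",onz("wrist",(102,177),19,c)); print("stud",onz("wrist",(257,194),52,c))
E
python3 -c "
import cv2;i=cv2.imread('pics/w18.png');cv2.imwrite('pics/w18a.png',cv2.resize(i[135:220,95:285],None,fx=4,fy=4,interpolation=cv2.INTER_CUBIC))"
```

```text
152 174 185; 156 174 186; 160 174 186; 164 174 186; 168 175 186; 172 175 187; 176 175 187; 180 175 187; 184 176 188; 188 176 188; 192 176 188; 196 187 188; 
 [3.84585049e-02 5.07609572e+02] yaw -0.03843956098320071
hole [510.04180263 142.25621697  19.        ] end [509.41235124 150.11628419  19.        ]
stud [512.81102548  -2.81481277  52.        ]
```

View pics/w18a.png

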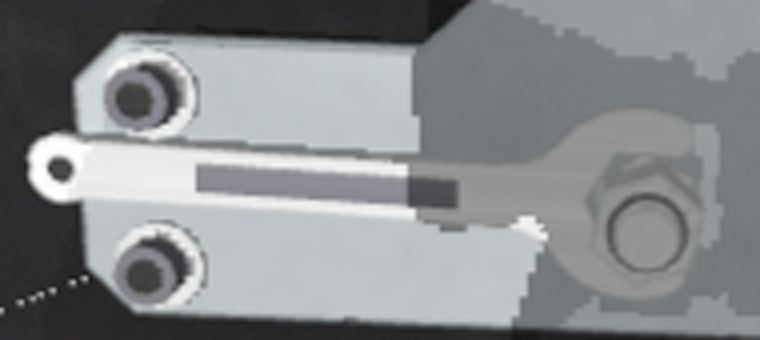

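```bash
python3 - <<'E'
from h import *
z=np.load("pics/w18.npz"); c=(z["K"],z["R"],z["t"])
w=cv2.imread("pics/w18.png"); g=cv2.cvtColor(w,cv2.COLOR_BGR2GRAY).astype(float)
P=[]
for x in range(120,192,4):
    col=g[:,x]; lo=170+np.argmax(np.diff(g[168:180,x]))-2+.5; hi=180+np.argmin(np.diff(g[180:192,x]))+.5
    P.append(onz("wrist",(x,(lo+hi)/2),19,c)[:2]); print(x,lo,hi,end=";")
P=np.array(P);f=np.polyfit(P[:,1],P[:,0],1);print("\n",f,"yaw",-np.arctan(f[0]),np.std(P[:,0]-np.polyval(f,P[:,1])))
print(P[::5].round(1), np.polyval(f,[50,142]))
E
```

```text
120 169.5 184.5;124 170.5 184.5;128 170.5 184.5;132 170.5 189.5;136 170.5 189.5;140 171.5 185.5;144 171.5 185.5;148 171.5 185.5;152 172.5 186.5;156 172.5 186.5;160 172.5 186.5;164 172.5 186.5;168 173.5 187.5;172 173.5 187.5;176 173.5 187.5;180 173.5 187.5;184 174.5 188.5;188 174.5 188.5;
 [-2.51109248e-02  5.13494820e+02] yaw 0.025105648826898752 0.65370013653129
[[510.8 132.4]
 [510.9 112.8]
 [511.5  93.1]
 [512.   73.4]] [512.2392735  509.92906842]
```

```bash
python3 - <<'E'
from h import *
print(goal([512.2,50,148.5],Rdown(0.022)),goal([512.2,50,14],Rdown(0.022)))
E
```

```text
(array([ 0.    , -0.052 , -0.0036]), array([-1.517,  0.   ,  0.   ])) (array([ 0.1345, -0.052 , -0.0036]), array([-1.517,  0.   ,  0.   ]))
```

Emit:
apply_moves(
  plan=[
    {"linear": [0, -0.02, -0.002], "angular": [-0.18, 0, 0], "grip": 130},
    {"linear": [0, -0.052, -0.0036], "angular": [-0.36, 0, 0], "grip": 130},
    {"linear": [0, -0.052, -0.0036], "angular": [-0.54, 0, 0], "grip": 130},
    {"linear": [0, -0.052, -0.0036], "angular": [-0.72, 0, 0], "grip": 130},
    {"linear": [0, -0.052, -0.0036], "angular": [-0.9, 0, 0], "grip": 130},
    {"linear": [0, -0.052, -0.0036], "angular": [-1.08, 0, 0], "grip": 130},
    {"linear": [0, -0.052, -0.0036], "angular": [-1.26, 0, 0], "grip": 130},
    {"linear": [0, -0.052, -0.0036], "angular": [-1.44, 0, 0], "grip": 130},
    {"linear": [0, -0.052, -0.0036], "angular": [-1.517, 0, 0], "grip": 130},
    {"linear": [0.05, -0.052, -0.0036], "angular": [-1.517, 0, 0], "grip": 150},
    {"linear": [0.08, -0.052, -0.0036], "angular": [-1.517, 0, 0], "grip": 150},
    {"linear": [0.095, -0.052, -0.0036], "angular": [-1.517, 0, 0], "grip": 150},
    {"linear": [0.095, -0.052, -0.0036], "angular": [-1.517, 0, 0], "grip": 150},
  ],
)

```text
time_s: 19.05
ee_pos: [511.9, 49.8, 52.9]
ee_rot: [-1.137, 1.569, -2.687]
force: [-0.2, 0.3, 0.1]
gripper_width: 38.8
```

```bash
python3 - <<'E'
from h import *
after([.095,-.052,-.0036],[-1.517,0,0]); show()
w=cams.get_image("wrist"); cv2.imwrite("pics/w19.png",w)
E
```

```text
t 19.05 pos [511.9  49.8  52.9] cmd [512.2  50.   53.5] x [-0.001 -0.001 -1.   ] yawy 0.0215 err [ 0.03 -0.03 -0.07] q [-0.72  0.43  0.62  2.12 -0.39  0.7   0.17] F [-0.2  0.3  0.1] M [-0.13  0.05  0.02] w 38.8
```

View pics/w19.png

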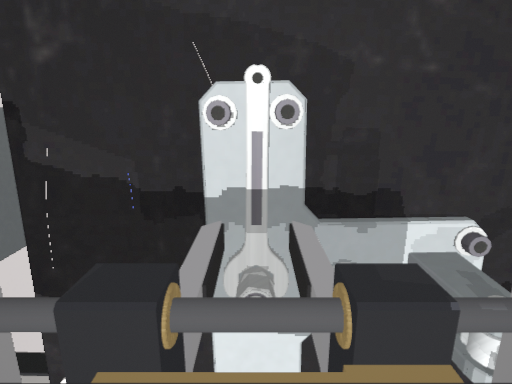

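Emit:
apply_moves(
  plan=[
    {"linear": [0.025, 0, 0], "angular": [0, 0, 0], "grip": 150},
    {"linear": [0.037, 0, 0], "angular": [0, 0, 0], "grip": 150},
    {"linear": [0.0395, 0, 0], "angular": [0, 0, 0], "grip": 150},
    {"linear": [0.0395, 0, 0], "angular": [0, 0, 0], "grip": 200},
    {"linear": [0.0395, 0, 0], "angular": [0, 0, 0], "grip": 255},
    {"linear": [0.0395, 0, 0], "angular": [0, 0, 0], "grip": 255},
    {"linear": [0.0395, 0, 0], "angular": [0, 0, 0], "grip": 255},
    {"linear": [0.0395, 0, 0], "angular": [0, 0, 0], "grip": 255},
  ],
  squeeze=50,
)

```text
time_s: 20.1
ee_pos: [511.9, 50.2, 14.2]
ee_rot: [-2.24, 1.57, 2.494]
force: [-3.6, 0.8, 7.4]
gripper_width: 14.7
```

```bash
python3 - <<'E'
from h import *
after([.0395,0,0],[0,0,0]); show()
E
```

```text
t 20.1 pos [511.9  50.2  14.2] cmd [512.2  50.   14. ] x [-0.001  0.    -1.   ] yawy 0.0219 err [ 0.    0.03 -0.03] q [-0.67  0.5   0.56  2.14 -0.45  0.62  0.23] F [-3.6  0.8  7.4] M [-0.01  1.01 -0.  ] w 14.7
```

Emit:
apply_moves(
  plan=[
    {"linear": [-0.001, -0.0003, -0.004], "angular": [0, 0, 0], "grip": 255},
    {"linear": [-0.001, -0.0003, -0.01], "angular": [0, 0, 0], "grip": 255},
    {"linear": [-0.001, -0.0003, -0.017], "angular": [0, 0, 0], "grip": 255},
    {"linear": [-0.001, -0.0003, -0.025], "angular": [0, 0, 0], "grip": 255},
    {"linear": [-0.001, -0.0003, -0.033], "angular": [0, 0, 0], "grip": 255},
    {"linear": [-0.001, -0.0003, -0.04], "angular": [0, 0, 0], "grip": 255},
    {"linear": [-0.001, -0.0003, -0.04], "angular": [0, 0, 0], "grip": 255},
  ],
)

```text
time_s: 20.98
ee_pos: [510.9, 90.8, 14.7]
ee_rot: [-2.143, 1.571, 2.592]
force: [0.3, -0.5, -1.8]
gripper_width: 14.1
```

```bash
python3 - <<'E'
from h import *
after([-.001,-.0003,-.04],[0,0,0]); show()
s=cams.get_image("side")
cv2.imwrite("pics/m20.png",cv2.resize(s[170:260,190:300],None,fx=6,fy=6,interpolation=cv2.INTER_CUBIC))
E
```

```text
t 20.98 pos [510.9  90.8  14.7] cmd [511.  90.  15.] x [-0.  0. -1.] yawy 0.023 err [-0.06  0.   -0.01] q [-0.75  0.5   0.56  2.13 -0.45  0.63  0.15] F [ 0.3 -0.5 -1.8] M [-0.09  0.05 -0.05] w 14.1
```

View pics/m20.png

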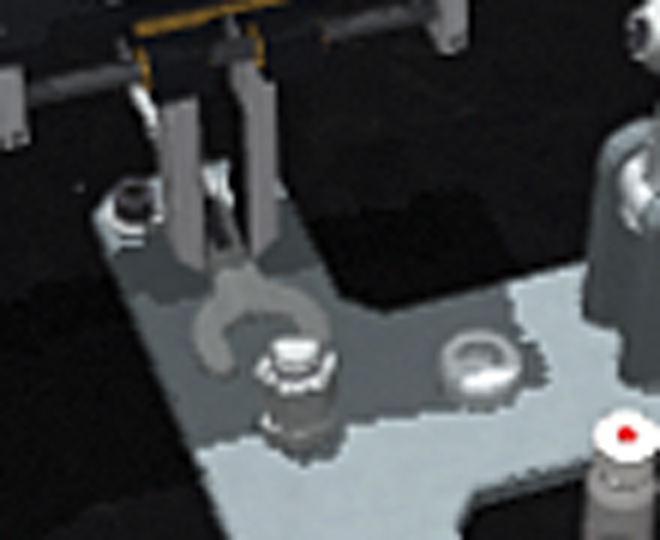

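```bash
python3 - <<'E'
from h import *
print(goal([450,280,70],Rdown(0.022)),goal([450,280,2.4],Rdown(0.022)))
E
```

```text
(array([-0.055 , -0.0569, -0.1913]), array([-0.,  0.,  0.])) (array([ 0.0126, -0.0569, -0.1913]), array([-0.,  0.,  0.]))
```

Emit:
apply_moves(
  plan=[
    {"linear": [-0.03, 0, 0], "angular": [0, 0, 0], "grip": 255},
    {"linear": [-0.055, 0, -0.02], "angular": [0, 0, 0], "grip": 255},
    {"linear": [-0.055, -0.02, -0.06], "angular": [0, 0, 0], "grip": 255},
    {"linear": [-0.055, -0.04, -0.11], "angular": [0, 0, 0], "grip": 255},
    {"linear": [-0.055, -0.0569, -0.165], "angular": [0, 0, 0], "grip": 255},
    {"linear": [-0.045, -0.0569, -0.1913], "angular": [0, 0, 0], "grip": 255},
    {"linear": [-0.015, -0.0569, -0.1913], "angular": [0, 0, 0], "grip": 255},
    {"linear": [0.003, -0.0569, -0.1913], "angular": [0, 0, 0], "grip": 255},
    {"linear": [0.009, -0.0569, -0.1913], "angular": [0, 0, 0], "grip": 255},
    {"linear": [0.0126, -0.0569, -0.1913], "angular": [0, 0, 0], "grip": 255},
    {"linear": [0.0126, -0.0569, -0.1913], "angular": [0, 0, 0], "grip": 255},
    {"linear": [0.0126, -0.0569, -0.1913], "angular": [0, 0, 0], "grip": 255},
  ],
)

```text
time_s: 22.52
ee_pos: [450.3, 280.2, 2.7]
ee_rot: [2.422, 1.57, 0.873]
force: [-1.2, -0.0, -2.1]
gripper_width: 14.2
```

```bash
python3 - <<'E'
from h import *
after([.0126,-.0569,-.1913],[0,0,0]); show()
E
```

```text
t 22.52 pos [450.3 280.2   2.7] cmd [450.  280.    2.4] x [ 0.001  0.001 -1.   ] yawy 0.0216 err [0.02 0.04 0.03] q [-1.11  0.53  0.54  2.11 -0.47  0.62 -0.22] F [-1.2 -0.  -2.1] M [-0.05  0.07  0.01] w 14.2
```

Emit:
apply_moves(
  plan=[
    {"linear": [0, 0, 0], "angular": [0, 0, 0], "grip": 150},
    {"linear": [0, 0, 0], "angular": [0, 0, 0], "grip": 150},
    {"linear": [0, 0, 0], "angular": [0, 0, 0], "grip": 150},
    {"linear": [-0.03, 0, 0], "angular": [0, 0, 0], "grip": 150},
    {"linear": [-0.08, 0, 0], "angular": [0, 0, 0], "grip": 150},
    {"linear": [-0.14, 0, 0], "angular": [0, 0, 0], "grip": 150},
    {"linear": [-0.16, 0, 0], "angular": [0, 0, 0], "grip": 150},
  ],
)

```text
time_s: 23.4
ee_pos: [451.0, 280.7, 165.3]
ee_rot: [2.448, 1.567, 0.899]
force: [-0.1, 0.4, -0.5]
gripper_width: 38.5
```

```bash
python3 - <<'E'
from h import *
after([-.16,0,0],[0,0,0]); show()
w=cams.get_image("wrist"); cv2.imwrite("pics/w21.png",w)
t=cams.get_image("top"); cv2.imwrite("pics/t21.png",t)
s=cams.get_image("side"); cv2.imwrite("pics/s21.png",s)
for n,p in (("top",(233,72)),("top",(240,92))): print(onz(n,p,150).round(0),onz(n,p,0).round(0))
cv2.imwrite("pics/m21.png",np.hstack([cv2.resize(s[190:260,210:280],(420,420),interpolation=cv2.INTER_CUBIC),cv2.resize(t[30:270,190:345],(310,480),interpolation=cv2.INTER_CUBIC)[:420]]))
E
```

```text
t 23.4 pos [451.  280.7 165.3] cmd [450.  280.  162.4] x [ 0.002  0.003 -1.   ] yawy 0.0216 err [0.02 0.18 0.15] q [-1.29  0.28  0.73  2.   -0.24  0.93 -0.41] F [-0.1  0.4 -0.5] M [-0.09  0.01  0.05] w 38.5
[855. 104. 150.] [916. 111.   0.]
[806.  88. 150.] [859.  93.   0.]
```

View pics/w21.png

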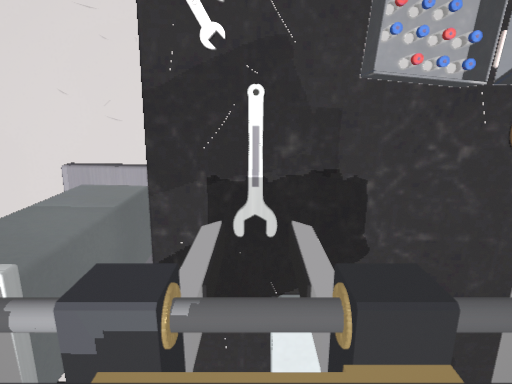

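View pics/m21.png

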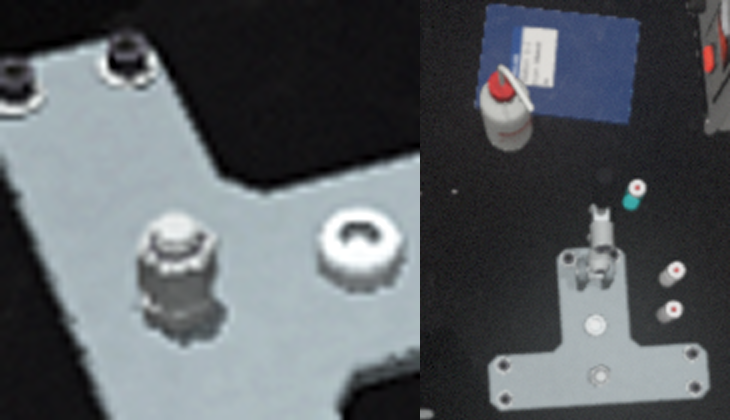

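View pics/s21.png

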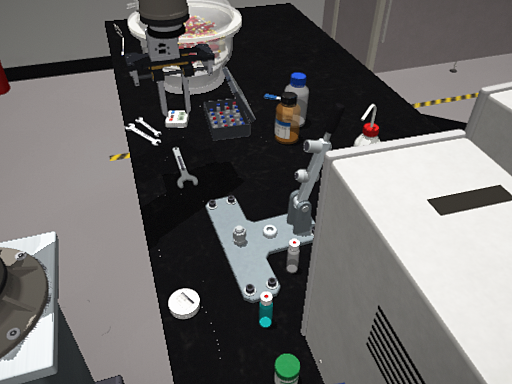

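```bash
python3 - <<'E'
from h import *
print(goal([735,110,270],Rdown(-1.53)),goal([738,5,248],Rdown(-1.53)))
E
```

```text
(array([-0.1076,  0.2812,  0.1762]), array([1.552, 0.   , 0.   ])) (array([-0.0856,  0.2819,  0.2813]), array([1.552, 0.   , 0.   ]))
```

Emit:
apply_moves(
  plan=[
    {"linear": [-0.03, 0.03, 0.02], "angular": [0.17, 0, 0], "grip": 200},
    {"linear": [-0.06, 0.06, 0.04], "angular": [0.34, 0, 0], "grip": 255},
    {"linear": [-0.09, 0.1, 0.06], "angular": [0.51, 0, 0], "grip": 255},
    {"linear": [-0.1076, 0.14, 0.08], "angular": [0.68, 0, 0], "grip": 255},
    {"linear": [-0.1076, 0.18, 0.1], "angular": [0.85, 0, 0], "grip": 255},
    {"linear": [-0.1076, 0.21, 0.12], "angular": [1.02, 0, 0], "grip": 255},
    {"linear": [-0.1076, 0.24, 0.14], "angular": [1.19, 0, 0], "grip": 255},
    {"linear": [-0.1076, 0.26, 0.16], "angular": [1.36, 0, 0], "grip": 255},
    {"linear": [-0.1076, 0.2812, 0.1762], "angular": [1.552, 0, 0], "grip": 255},
    {"linear": [-0.1076, 0.2812, 0.1762], "angular": [1.552, 0, 0], "grip": 255},
    {"linear": [-0.1076, 0.2812, 0.1762], "angular": [1.552, 0, 0], "grip": 255},
  ],
  squeeze=20,
)

```text
time_s: 24.92
ee_pos: [734.5, 110.3, 268.3]
ee_rot: [0.228, 1.569, -2.87]
force: [0.1, -0.1, -0.4]
gripper_width: 0.2
```

```bash
python3 - <<'E'
from h import *
after([-.1076,.2812,.1762],[1.552,0,0]); show()
w=cams.get_image("wrist"); cv2.imwrite("pics/w22.png",w)
s=cams.get_image("side"); cv2.imwrite("pics/s22.png",s)
E
```

```text
t 24.93 pos [734.5 110.3 268.3] cmd [735. 110. 270.] x [-0.002 -0.    -1.   ] yawy -1.5278 err [-0.13 -0.1   0.02] q [-0.83  0.71  1.05  1.39 -0.61  1.39 -1.31] F [ 0.1 -0.1 -0.4] M [0.02 0.18 0.07] w 0.2
```

View pics/w22.png

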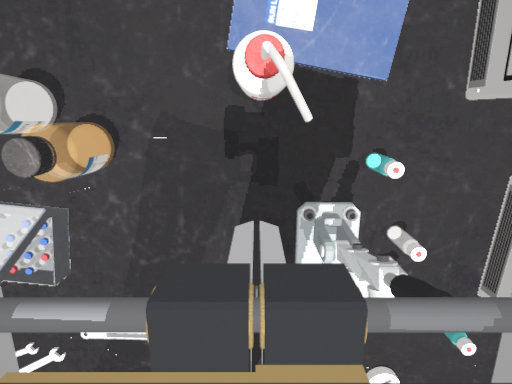

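View pics/s22.png

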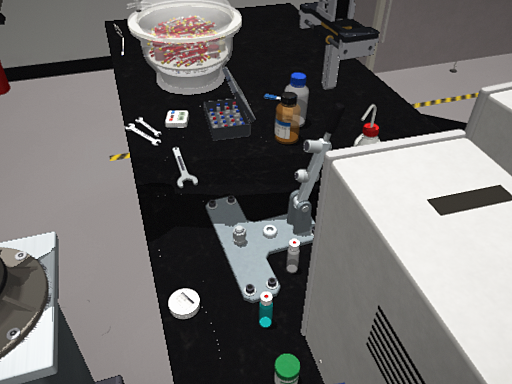

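```bash
cat >> h.py <<'E'
PX=np.array([np.cos(.037),np.sin(.037)]); ST=np.array([512.7,-2.3])
def lev(th,r=190,h=8,dn=15):
    x=132-r*np.cos(th)+10*np.sin(th)+h; z=82+r*np.sin(th)+10*np.cos(th)-dn*np.sin(th)
    return np.r_[ST+PX*x,z]
E
python3 - <<'E'
from h import *
print(goal([747,6,248],Rdown(-1.53)))
E
```

```text
(array([ 0.022 ,  0.1044, -0.0078]), array([-0.,  0.,  0.]))
```

Emit:
apply_moves(
  plan=[
    {"linear": [0.01, 0.02, -0.0078], "angular": [0, 0, 0], "grip": 255},
    {"linear": [0.022, 0.06, -0.0078], "angular": [0, 0, 0], "grip": 255},
    {"linear": [0.022, 0.09, -0.0078], "angular": [0, 0, 0], "grip": 255},
    {"linear": [0.022, 0.1044, -0.0078], "angular": [0, 0, 0], "grip": 255},
    {"linear": [0.022, 0.1044, -0.0078], "angular": [0, 0, 0], "grip": 255},
  ],
)

```text
time_s: 25.65
ee_pos: [746.9, 6.0, 248.1]
ee_rot: [-2.302, 1.57, 0.88]
force: [0.2, -0.1, 0.9]
gripper_width: 0.5
```

```bash
python3 - <<'E'
from h import *
after([.022,.1044,-.0078],[0,0,0]); show()
w=cams.get_image("wrist"); cv2.imwrite("pics/w23.png",w)
s=cams.get_image("side"); cv2.imwrite("pics/s23.png",cv2.resize(s[40:260,200:400],None,fx=2.7,fy=2.7))
R=Rdown(-1.53)
for th in np.arange(1.9,-.05,-.1): print(round(th,2),goal(lev(th),R)[0])
E
```

```text
t 25.65 pos [746.9   6.  248.1] cmd [747.    6.1 248. ] x [ 0.     0.001 -1.   ] yawy -1.5302 err [ 0.01  0.03 -0.03] q [-0.68  0.72  1.03  1.41 -0.62  1.35 -1.16] F [ 0.2 -0.1  0.9] M [-0.01  0.09  0.04] w 0.5
1.9 [ 0.0036 -0.0004  0.0236]
1.8 [-0.0022 -0.0005  0.0416]
1.7 [-0.0063 -0.0006  0.0601]
1.6 [-0.0086 -0.0006  0.0789]
1.5 [-0.0093 -0.0007  0.0979]
1.4 [-0.0082 -0.0008  0.1169]
1.3 [-0.0053 -0.0008  0.1356]
1.2 [-0.0007 -0.0009  0.154 ]
1.1 [ 0.0055 -0.001   0.1717]
1.0 [ 0.0133 -0.001   0.1887]
0.9 [ 0.0227 -0.0011  0.2047]
0.8 [ 0.0335 -0.0012  0.2197]
0.7 [ 0.0456 -0.0012  0.2333]
0.6 [ 0.0589 -0.0013  0.2456]
0.5 [ 0.0733 -0.0013  0.2564]
0.4 [ 0.0886 -0.0013  0.2656]
0.3 [ 0.1047 -0.0014  0.273 ]
0.2 [ 0.1214 -0.0014  0.2787]
0.1 [ 0.1386 -0.0014  0.2825]
-0.0 [ 0.156  -0.0014  0.2845]
```

View pics/w23.png

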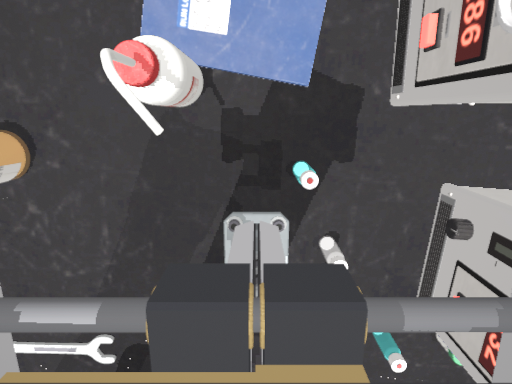

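View pics/s23.png

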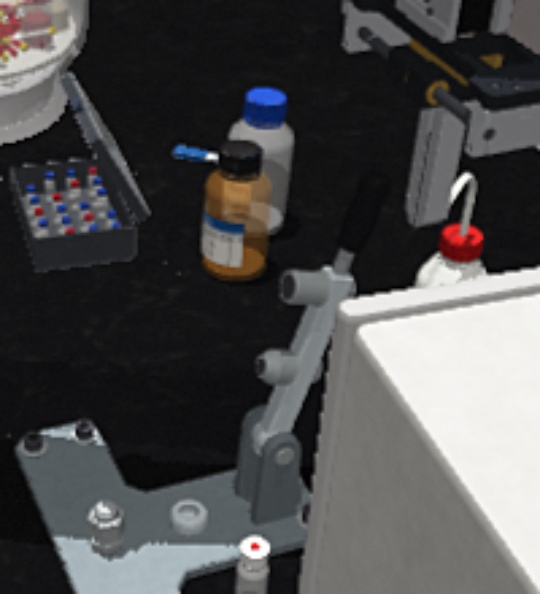

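Emit:
apply_moves(
  plan=[
    {"linear": [0.003, 0, 0.015], "angular": [0, 0, 0], "grip": 255},
    {"linear": [0, 0, 0.03], "angular": [0, 0, 0], "grip": 255},
    {"linear": [-0.003, 0, 0.045], "angular": [0, 0, 0], "grip": 255},
    {"linear": [-0.006, 0, 0.06], "angular": [0, 0, 0], "grip": 255},
    {"linear": [-0.0086, 0, 0.079], "angular": [0, 0, 0], "grip": 255},
    {"linear": [-0.0093, 0, 0.098], "angular": [0, 0, 0], "grip": 255},
    {"linear": [-0.008, 0, 0.117], "angular": [0, 0, 0], "grip": 255},
    {"linear": [-0.005, 0, 0.136], "angular": [0, 0, 0], "grip": 255},
    {"linear": [-0.0007, -0.001, 0.154], "angular": [0, 0, 0], "grip": 255},
    {"linear": [0.0055, -0.001, 0.172], "angular": [0, 0, 0], "grip": 255},
    {"linear": [0.0133, -0.001, 0.189], "angular": [0, 0, 0], "grip": 255},
    {"linear": [0.0133, -0.001, 0.189], "angular": [0, 0, 0], "grip": 255},
  ],
)

```text
time_s: 27.25
ee_pos: [556.8, -0.3, 234.4]
ee_rot: [-1.021, 1.569, 2.162]
force: [0.1, -0.1, 0.8]
gripper_width: 0.7
```

```bash
python3 - <<'E'
from h import *
after([.0133,-.001,.189],[0,0,0]); show()
s=cams.get_image("side"); cv2.imwrite("pics/s24.png",cv2.resize(s[40:260,180:380],None,fx=2.7,fy=2.7))
R=Rdown(-1.53)
for th in np.arange(.9,-.05,-.1): print(round(th,2),goal(lev(th),R)[0])
E
```

```text
t 27.25 pos [ 5.568e+02 -3.000e-01  2.344e+02] cmd [558.1  -0.7 234.7] x [-0.001  0.001 -1.   ] yawy -1.5299 err [-0.01 -0.05 -0.08] q [-1.05  0.43  1.23  1.88 -0.44  1.15 -1.18] F [ 0.1 -0.1  0.8] M [-0.03  0.15  0.03] w 0.7
0.9 [ 0.0094 -0.0001  0.0157]
0.8 [ 0.0202 -0.0002  0.0307]
0.7 [ 0.0323 -0.0002  0.0443]
0.6 [ 0.0456 -0.0003  0.0566]
0.5 [ 0.06   -0.0003  0.0674]
0.4 [ 0.0753 -0.0003  0.0766]
0.3 [ 0.0914 -0.0004  0.084 ]
0.2 [ 0.1081 -0.0004  0.0897]
0.1 [ 0.1253 -0.0004  0.0935]
0.0 [ 0.1427 -0.0004  0.0955]
```

View pics/s24.png

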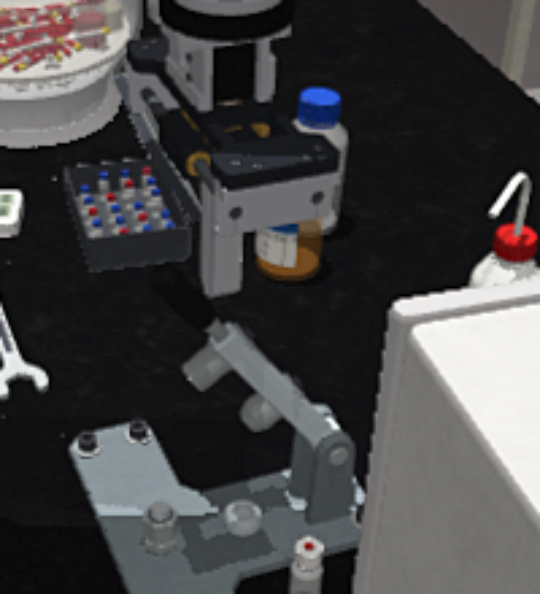

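Emit:
apply_moves(
  plan=[
    {"linear": [0.0094, 0, 0.016], "angular": [0, 0, 0], "grip": 255},
    {"linear": [0.02, 0, 0.031], "angular": [0, 0, 0], "grip": 255},
    {"linear": [0.032, 0, 0.044], "angular": [0, 0, 0], "grip": 255},
    {"linear": [0.0456, 0, 0.0566], "angular": [0, 0, 0], "grip": 255},
    {"linear": [0.06, 0, 0.0674], "angular": [0, 0, 0], "grip": 255},
    {"linear": [0.075, 0, 0.0766], "angular": [0, 0, 0], "grip": 255},
    {"linear": [0.091, 0, 0.084], "angular": [0, 0, 0], "grip": 255},
    {"linear": [0.108, 0, 0.0897], "angular": [0, 0, 0], "grip": 255},
    {"linear": [0.122, 0, 0.0935], "angular": [0, 0, 0], "grip": 255},
    {"linear": [0.133, 0, 0.0955], "angular": [0, 0, 0], "grip": 255},
    {"linear": [0.139, 0, 0.0955], "angular": [0, 0, 0], "grip": 255},
    {"linear": [0.139, 0, 0.0955], "angular": [0, 0, 0], "grip": 255},
  ],
)

```text
time_s: 28.8
ee_pos: [462.6, -4.7, 95.3]
ee_rot: [0.667, 1.57, -2.434]
force: [-1.4, -0.0, 0.8]
gripper_width: 0.6
```

```bash
python3 - <<'E'
from h import *
after([.139,0,.0955],[0,0,0]); show()
s=cams.get_image("side"); cv2.imwrite("pics/s25.png",cv2.resize(s[80:260,180:360],None,fx=3.2,fy=3.2,interpolation=cv2.INTER_CUBIC))
E
```

```text
t 28.8 pos [462.6  -4.7  95.3] cmd [462.7  -4.6  95.7] x [-0. -0. -1.] yawy -1.5304 err [ 0.02 -0.03  0.02] q [-1.03  0.43  1.12  2.21 -0.55  0.81 -1.08] F [-1.4 -0.   0.8] M [0.02 0.16 0.03] w 0.6
```

View pics/s25.png

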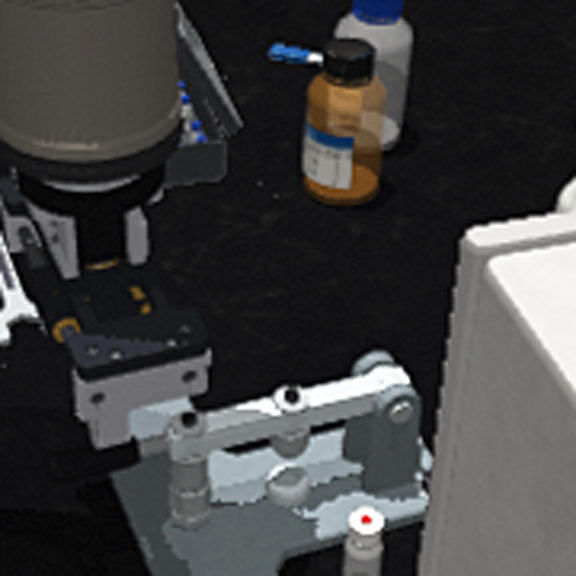

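Emit:
apply_moves(
  plan=[
    {"linear": [0.002, 0, 0], "angular": [0, 0, 0], "grip": 255},
    {"linear": [0.004, 0, 0], "angular": [0, 0, 0], "grip": 255},
    {"linear": [0.004, 0, 0], "angular": [0, 0, 0], "grip": 255},
  ],
)

```text
time_s: 29.22
ee_pos: [463.0, -4.4, 91.9]
ee_rot: [-2.188, 1.57, 0.994]
force: [-3.6, 0.1, 15.3]
gripper_width: 0.7
```

```bash
python3 - <<'E'
from h import *
after([.004,0,0],[0,0,0]); show()
E
```

```text
t 29.23 pos [463.   -4.4  91.9] cmd [462.7  -4.6  91.7] x [ 0.     0.001 -1.   ] yawy -1.5301 err [ 0.    0.02 -0.03] q [-1.02  0.44  1.11  2.22 -0.56  0.8  -1.07] F [-3.6  0.1 15.3] M [0.07 1.09 0.01] w 0.7
```

Emit:
apply_moves(
  plan=[
    {"linear": [0.001, 0, 0], "angular": [0, 0, 0], "grip": 255},
    {"linear": [0.001, 0, 0], "angular": [0, 0, 0], "grip": 255},
  ],
)

```text
time_s: 29.48
ee_pos: [463.1, -4.4, 91.5]
ee_rot: [-1.765, 1.569, 1.417]
force: [-10.4, 1.7, 38.0]
gripper_width: 0.1
```

```bash
python3 - <<'E'
from h import *
after([.001,0,0],[0,0,0]); show()
E
```

```text
t 29.48 pos [463.1  -4.4  91.5] cmd [462.7  -4.6  90.7] x [ 0.     0.001 -1.   ] yawy -1.5303 err [ 0.02  0.02 -0.08] q [-1.02  0.44  1.11  2.22 -0.56  0.8  -1.07] F [-10.4   1.7  38. ] M [ 0.31  2.78 -0.02] w 0.1
```

Stiff stop reached (arm on the stop). Back off and look.

Emit:
apply_moves(
  plan=[
    {"linear": [-0.003, 0, 0], "angular": [0, 0, 0], "grip": 255},
    {"linear": [-0.03, 0, 0], "angular": [0, 0, 0], "grip": 255},
    {"linear": [-0.08, -0.04, 0.0], "angular": [0, 0, 0], "grip": 255},
    {"linear": [-0.13, -0.1, 0], "angular": [0, 0, 0], "grip": 255},
    {"linear": [-0.15, -0.15, 0], "angular": [0, 0, 0], "grip": 255},
    {"linear": [-0.15, -0.2, 0], "angular": [0, 0, 0], "grip": 255},
    {"linear": [-0.15, -0.25, 0], "angular": [0, 0, 0], "grip": 255},
    {"linear": [-0.15, -0.25, 0], "angular": [0, 0, 0], "grip": 255},
  ],
)

```text
time_s: 30.48
ee_pos: [451.7, 249.8, 240.4]
ee_rot: [2.233, 1.57, -0.861]
force: [-0.7, -1.1, 0.0]
gripper_width: 0.3
```

```bash
python3 - <<'E'
from h import *
after([-.15,-.25,0],[0,0,0]); show()
s=cams.get_image("side"); cv2.imwrite("pics/s26.png",cv2.resize(s[130:310,130:350],None,fx=3.2,fy=3.2,interpolation=cv2.INTER_CUBIC))
t=cams.get_image("top"); cv2.imwrite("pics/t26.png",cv2.resize(t[110:290,120:380],None,fx=3,fy=3,interpolation=cv2.INTER_CUBIC)); cv2.imwrite("pics/t26f.png",t); cv2.imwrite("pics/s26f.png",s)
E
```

```text
t 30.48 pos [451.7 249.8 240.4] cmd [452.5 245.2 240.7] x [ 0.001 -0.001 -1.   ] yawy -1.5235 err [-0.37  0.04  0.05] q [-1.67  0.29  1.26  1.96 -0.3   1.11 -1.81] F [-0.7 -1.1  0. ] M [-0.06  0.18 -0.03] w 0.3
```

View pics/s26.png

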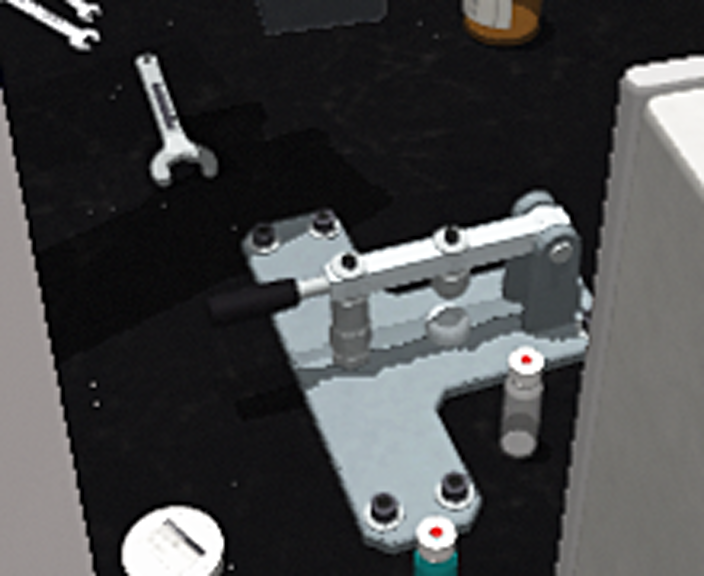

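View pics/t26.png

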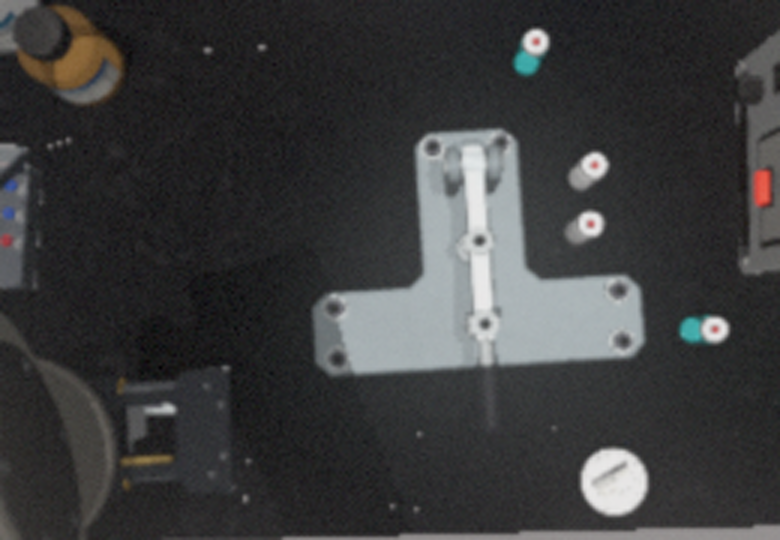

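```bash
python3 - <<'E'
from h import *
a=tri([ray("side",(238.4,211.6)),ray("top",(281.3,217.7))]);b=tri([ray("side",(270.9,203.7)),ray("top",(279.7,190))])
print(a,b); d=b[0]-a[0]; print("angle",np.arctan2(-d[2],d[0]))
g0=cv2.imread("pics/top0.png").astype(int);g1=cv2.imread("pics/t26f.png").astype(int)
print("vial patch diff",np.abs(g0-g1)[158:196,305:325].mean())
E
```

```text
(array([512.91187808,  -2.48760239,  94.23315368]), [np.float64(0.2759515082579936), np.float64(0.2759515082579612)]) (array([580.1981203 ,  -0.80253955,  94.92807264]), [np.float64(0.6078199305308977), np.float64(0.607819930531039)])
angle -0.010327434498620369
vial patch diff 3.0065789473684212
```

Lever level (−0.01 rad), wrench flat on bench, vials unmoved. Handing in.

```bash
python3 - <<'E'
from h import *
print(arm.close_job()); print(state()["time_s"])
E
```

```text
the job is handed in; nothing more can be done
None
the job is handed in; nothing more can be done
```

I handed the job in at about 30.5 s of the 72 s allowed; every step looked complete in the last pictures and force readings. The hand-in gives no verdict.

- **Wrench on:** I slid the big wrench onto the lower nut from the left, its handle between the bolt heads. There was no noticeable contact force, and the picture after release showed the jaw round the nut.
- **Jam nut tightened:** I turned it 1.71 rad clockwise. Near the end the handle swung over towards the rear bolt and stopped there. The torque then rose from about 0.14 to 0.3 N m, which by the task's figures means the tightening reached its 0.35 rad limit.
- **Wrench off:** It lies flat on the bench near where it started, well clear of the press.
- **Press arm down:** I pushed it over from behind and pressed it onto the stop until the force rose sharply, to 38 N at the fingertips.

**Last checks:** Measured from two views, the arm is level within about 0.01 rad. Both vials stand where they were, with no visible change in the top view. The wrench was clear and flat in the side view.

**Not measured directly:** What stayed of the tightening after I let go is inferred from the torque. The lower nut's final angle is inferred too: it can have turned only by the wrench's play, roughly 0.1 to 0.2 rad, under the 0.45 allowed. No check failed. The top and wrist cameras differed by about 1.5 mm on the stud position, which did not affect the fit.

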